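# Nest the rinse pans and bolt them down

## Robot

A 6-joint arm with a two-finger parallel gripper is mounted at the origin on the work surface. World frame = base frame: x ahead of the robot, y to its left, z up, the work surface at z = 0. Lengths are in mm, angles in rad, forces in N, time in s.
With the tool pointing down it reaches from about 375 to 925 mm from the base axis. Payload 5.7 kg.
Tool frame: the origin (TCP) lies on the centre line of the jaws, within the pads' length; the fingertips stand 8 mm ahead of it and the grasp point (between the pads) lies 11 mm behind it (tips_ahead is the distance from the TCP to the fingertips, in mm); z points along the fingers, y is the direction in which the jaws open and shut (so a half turn about z gives the same grasp; the last joint's range is limited). The gripper opens to 88 mm and grips with 3 to 60 N. Pads are 20 mm wide; open, the fingers measure 115 mm over their backs; the gripper's body (75 mm by 178 mm) begins 61 mm behind the grasp point.
Start: joints at [-1.262, 0.359, 1.51, -0, 1.272, -0.115], TCP at [246.718, -546.894, 230.623] pointing down, gripper open.
Joint ranges: [-2.97, 2.97], [-1.01, 2.36], [0.21, 2.38], [-0.96, 4.11], [0.2, 2.71], [-2.98, 2.98]. Speed limits (rad/s): [2.39, 2.39, 3.14, 3.14, 3.14, 3.14].

## Interface

Orientations are given as [roll, pitch, yaw] about the fixed x, y, z axes, in that order (R = Rz(yaw) Ry(pitch) Rx(roll)).
In Python, from station import * gives the robot as it stands.
- The arm moves only by the shell command python3 -m inch 'ROWS' [FORCE]. ROWS is JSON, a list that holds one entry, the list of rows, each a list of 7 numbers: the gripper's target within -1 to 1 (fully open at 1, half-way at 0, shut at -1), then the shift along the world's x, y, z in cm, then the turn, a rotation vector about the world's x, y, z in degrees. In form: [[[grip, dx, dy, dz, ax, ay, az], ...]]. A call has 1 to 12 rows; each row shifts and turns the commanded pose from where the row before left it; what a row does not reach is not made up. A row lasts 1/8 s, in which the tool goes at most 62.5 mm and 10.7 degrees, less where a joint would pass 70% of its speed; a pose out of reach is approached as far as the arm can. A call with a gripper value outside its range is refused whole. The fingers move at their own pace and stop on an object; FORCE is the grip in N (left out, the last holds). Time passes only in rows, so rows that do not move let the fingers close. It gives the time, the measured TCP pose, the force and the opening at its end, in the units of the state.
- get_state(): the state, without advancing time (a new reading comes with each control period).
- grab_frame(name): name is "side" or "top" or "wrist"; returns a dict with "img" (384x512x3 uint8, red, green, blue), "camera_matrix" (3x3 intrinsics, pixels), "world_to_cam" (4x4, takes a point from world to camera coordinates). Camera axes: x right, y up, looking along -z (the intrinsics and any distortion apply to the point x, -y, -z); pixel columns grow to the right and rows downward; lengths in mm; the calibration is good to about 2 mm. A picture is of the moment at which its call begins. There is no depth.
- sign_off(): hands the job in, once; it reports no verdict.
The state is a dict: "time_s": time; "qpos": joint angles; "qd": joint speeds; "effort": joint torques, N m; "ee_pos": TCP position; "ee_rot": TCP orientation; "ft_force": force on the tool from outside, world axes, zero at the start; "moment": the same for the moment, N m; "width": finger opening in mm.
Only numpy, scipy, OpenCV 4.12 (cv2) and the standard library are available. Lean on these libraries where they do the work, as an engineer would, in place of code of your own. Each camera call takes 0.05 s, during which the arm holds its last target.

## Task

Put the rinse pans away in the draining stand: draw the stand's hold-down bolt fully back, nest the medium pan (blue grip) in the large one (black grip) already on the stand, and the small pan (red grip) in the medium, each sitting flat on the floor of the next, then push the bolt fully home over them. Fan the handles out so that every two grips are at least 85 mm apart and a gloved hand can take any of them. Set the pans down without dropping or slamming them, and leave the bottle, beaker and slide box where they stand.

Things in the scene. Friction and masses are not known exactly. Their poses are not given: they have to be found in the camera images.
- stand_seat (a point): Centre of the fixed stand's seat, on its white base plate 10 mm above the bench. Its x axis points along the bolt to the bolt's guide, an aluminium bridge 135 to 175 mm from the seat, 53 mm wide, up to 113 mm above the bench. The plate spans x -85 to 185, y -80 to 80 mm. Four pins 12 mm tall round the large pan keep it in place.
- bolt (a joint): Bolt slide: 0 = home (tip 20 mm past the seat's centre), 0.10 m = drawn fully back along the seat's +x (tip 80 mm short of the centre; tail 280 mm from it). Friction about 1.5 N, stays where left. Flat steel bar 24 mm wide, 90 to 100 mm above the bench; the nested small pan's rim passes 6 mm under it. Grips within 20 degrees of the seat's +x would block it.
- bolt_knob (a point): In the yellow upright knob on the bolt, on its axis, 122 mm above the bench. Knob 14 mm along the bolt, 18 mm across, 100 to 142 mm above the bench; 20 mm from the seat's centre along the seat's x when home, 120 mm when drawn back. Axes parallel to the seat's.
- pan_large: Open round aluminium pan, straight walls: outer diameter 124 mm, inner 118 mm, 45 mm high to the rim, floor 4 mm thick, about 200 g. Origin: centre of its underside; z up, x from its centre along its handle. Stands loose on the seat, held by pins, and stays there; its handle starts at least 70 degrees from the bolt.
- pan_medium: Open round aluminium pan, straight walls: outer diameter 106 mm, inner 100 mm, 55 mm high to the rim, floor 4 mm thick, about 160 g. Origin: centre of its underside; z up, x from its centre along its handle. Starts on the bench beside the stand. Nested, its underside is 4 mm above the large pan's.
- pan_small: Open round aluminium pan, straight walls: outer diameter 88 mm, inner 82 mm, 66 mm high to the rim, floor 4 mm thick, about 130 g. Origin: centre of its underside; z up, x from its centre along its handle. Starts on the bench on the stand's other side. Nested, its underside is 4 mm above the medium pan's.
- pan_large_grip (a point): Centre of the black upright grip block, 67 mm above the pan's underside, 105 mm from its axis. Block 14 mm (radially) x 18 mm (across), from 39 to 90 mm above the underside, held by a level arm 12 mm wide, 6 mm thick, its top flush with the rim. Axes as the pan's.
- pan_medium_grip (a point): Centre of the blue upright grip block, 77 mm above the pan's underside, 105 mm from its axis. Block 14 mm (radially) x 18 mm (across), from 49 to 100 mm above the underside, held by a level arm 12 mm wide, 6 mm thick, its top flush with the rim. Axes as the pan's.
- pan_small_grip (a point): Centre of the red upright grip block, 88 mm above the pan's underside, 105 mm from its axis. Block 14 mm (radially) x 18 mm (across), from 60 to 111 mm above the underside, held by a level arm 12 mm wide, 6 mm thick, its top flush with the rim. Axes as the pan's.
- bottle: Bystander: amber bottle with a black cap, 56 mm diameter, 140 mm tall, between the robot and the stand. Origin: centre of its underside.
- beaker: Bystander: clear glass beaker, 64 mm diameter at the rim, 75 mm tall, beyond the stand. Origin: centre of its underside.
- slide_box: Bystander: grey and green box for glass slides, 92 x 72 mm, 35 mm tall, beyond the stand. Origin: centre of its underside.
Not all that is in view belongs to the job. What is shaped like the pan_small but green or purple is not meant.

How it is judged (in metres and radians):
On the way, in this order (a step that is already met when the one before it is completed fails the run):
1. the bolt is drawn back clear of the pans (value of joint bolt above 0.088 m), for 0.1 s.
2. the medium pan is nested in the large and the small in the medium, handles apart (z of pan_medium in the frame of pan_large between 0.001 and 0.007 m and horizontal distance between pan_medium and pan_large below 0.01 m and angle between each of pan_medium, pan_small's own z axis and vertical below 0.06 rad and z of pan_small in the frame of pan_medium between 0.001 and 0.007 m and horizontal distance between pan_small and pan_medium below 0.01 m and horizontal distance between each of pan_medium_grip, pan_small_grip and pan_large_grip above 0.085 m and horizontal distance between pan_small_grip and pan_medium_grip above 0.085 m), for 0.2 s.
At the end, for the whole second after the job is handed in: Large pan flat on the seat (10 mm across, 3 mm up); medium in large and small in medium: underside less than 7 mm above the outer pan's, axes within 10 mm, tilt below 0.06 rad; every two grips over 85 mm apart; bolt within 6 mm of home; pans at rest (all of step 2 and horizontal distance between pan_large and stand_seat below 0.01 m and z of pan_large in the frame of stand_seat below 0.003 m and angle between pan_large's own z axis and vertical below 0.05 rad and value of joint bolt below 0.006 m and linear speed of each of pan_large, pan_medium, pan_small below 0.02 m/s); the robot touches nothing.
It fails at once if the bottle is pushed more than 25 mm from its place or tipped over (distance of bottle from where it was at the start of the episode above 0.025 m or angle between bottle's own z axis and vertical above 0.5 rad).
It fails at once if the beaker is pushed more than 25 mm from its place or tipped over (distance of beaker from where it was at the start of the episode above 0.025 m or angle between beaker's own z axis and vertical above 0.5 rad).
It fails at once if the slide box is pushed more than 25 mm from its place or tipped over (distance of slide_box from where it was at the start of the episode above 0.025 m or angle between slide_box's own z axis and vertical above 0.5 rad).
It fails at once if a pan is slammed or forced into another (over 60 N) (contact force between pan_medium and pan_large above 60 N or contact force between pan_small and pan_medium above 60 N).
It fails at once if a pan is dropped or thrown into another (faster than 0.5 m/s within 20 mm of its floor) ((z of pan_medium in the frame of pan_large below 0.024 m and horizontal distance between pan_medium and pan_large below 0.02 m and linear speed of pan_medium above 0.5 m/s) or (z of pan_small in the frame of pan_medium below 0.024 m and horizontal distance between pan_small and pan_medium below 0.02 m and linear speed of pan_small above 0.5 m/s)).
It also fails if it takes over 72 s, if anything falls off the work surface, if the arm or the gripper's body presses on something with over 40 N, if the wrist force passes 120 N, or if a joint passes its speed limit or range.

## Working session

There is one attempt and no reset: what is moved stays moved. The work goes in short steps, Python scripts to look and compute and a shell command to move; the robot and the scene stay as the last step left them, time stands still between calls to the robot, and variables do not carry over. Pictures are saved under pics/ and viewed, and the job is handed in when it is done.

```bash
ls; mkdir -p pics
python3 - <<'E'
from station import *
import cv2
s=get_state();print(s)
for n in ["top","side","wrist"]:
    f=grab_frame(n);cv2.imwrite(f"pics/{n}0.png",f["img"][:,:,::-1]);print(n,f["camera_matrix"].tolist(),f["world_to_cam"].round(3).tolist(),f.keys())
E
```

```text
pics
{'time_s': 0.0, 'qpos': array([-1.26209591e+00,  3.59499487e-01,  1.51140467e+00,  8.92627667e-06,
        1.27252176e+00, -1.15132356e-01]), 'qd': array([ 0.0006003 ,  0.00159516, -0.00086887, -0.00065061, -0.00167316,
        0.00058558]), 'effort': array([-8.33240192e-04, -5.15373266e+01, -2.70722151e+01,  6.74780714e-02,
        3.51342873e-02, -1.60932404e-04]), 'ee_pos': array([ 246.52734296, -546.27809574,  229.82344753]), 'ee_rot': array([-3.13977251e+00, -2.19072383e-04,  4.23829942e-01]), 'ft_force': array([ 0.49845888, -0.03562715, -0.03184745]), 'moment': array([ 0.02696372, -0.00940616,  0.00073786]), 'width': 88.00248504839615}
top [[474.5840684389681, 0.0, 250.681409096881], [0.0, 474.5840684389681, 195.580709729445], [0.0, 0.0, 1.0]] [[-0.017, -1.0, 0.008, 62.309], [0.992, -0.016, 0.127, -541.482], [-0.127, 0.01, 0.992, -1485.587], [0.0, 0.0, 0.0, 1.0]] dict_keys(['img', 'camera_matrix', 'world_to_cam'])
side [[478.92791148851785, 0.0, 253.92264378830868], [0.0, 478.92791148851785, 186.70051693223795], [0.0, 0.0, 1.0]] [[-0.921, -0.39, -0.009, 522.229], [0.286, -0.691, 0.663, -162.006], [-0.265, 0.608, 0.748, -1569.344], [0.0, 0.0, 0.0, 1.0]] dict_keys(['img', 'camera_matrix', 'world_to_cam'])
wrist [[290.41854182410435, 0.0, 258.66381392860984], [0.0, 290.41854182410435, 190.4602565690596], [0.0, 0.0, 1.0]] [[0.411, -0.912, -0.001, -599.123], [0.875, 0.395, -0.281, 33.625], [0.257, 0.114, 0.96, -390.255], [0.0, 0.0, 0.0, 1.0]] dict_keys(['img', 'camera_matrix', 'world_to_cam'])
```

View pics/top0.png

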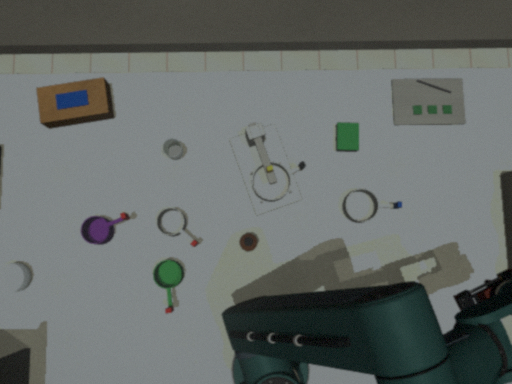

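View pics/side0.png

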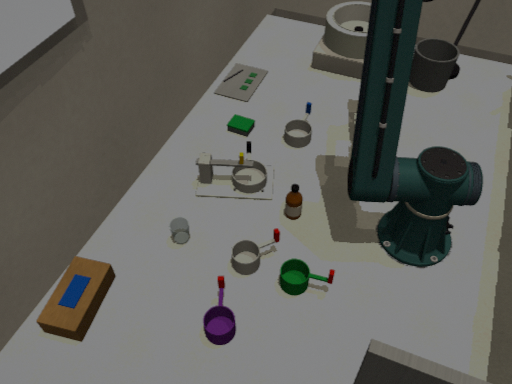

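Top view: the stand with the large pan at (271,182), its black grip at (302,166) and the yellow knob at (268,168). The medium pan is at (360,206) with its blue grip at (398,205). There are three small-pan shapes: bare aluminium at (172,222) with a red grip at (196,242), purple at (98,229) and green at (169,273). The aluminium one fits the description. I'll enlarge it to confirm.

```bash
cat > h.py <<'E'
from station import *
import cv2, numpy as np
def ray(f,u,v):
    K=f["camera_matrix"];T=f["world_to_cam"];R=T[:3,:3];t=T[:3,3]
    d=np.linalg.inv(K)@np.array([u,v,1.]);d=np.array([d[0],-d[1],-d[2]])
    return -R.T@t, R.T@d
def onplane(f,u,v,z):
    c,d=ray(f,u,v);return c+d*(z-c[2])/d[2]
def proj(f,p):
    T=f["world_to_cam"];c=T[:3,:3]@np.array(p,float)+T[:3,3]
    x=f["camera_matrix"]@np.array([c[0],-c[1],-c[2]]);return x[:2]/x[2]
def tri(*obs):
    A=np.zeros((3,3));b=np.zeros(3)
    for f,u,v in obs:
        c,d=ray(f,u,v);d=d/np.linalg.norm(d);P=np.eye(3)-np.outer(d,d);A+=P;b+=P@c
    return np.linalg.solve(A,b)
def blobs(f,name,amin=6):
    hsv=cv2.cvtColor(f["img"],cv2.COLOR_RGB2HSV)
    R={"red":[((0,140,70),(8,255,255)),((172,140,70),(180,255,255))],"blue":[((105,130,50),(130,255,255))],"yellow":[((22,120,100),(34,255,255))],"black":[((0,0,0),(180,255,45))]}[name]
    m=sum(cv2.inRange(hsv,a,b) for a,b in R).astype(np.uint8)
    n,l,s,c=cv2.connectedComponentsWithStats(m)
    return [(c[i].round(1).tolist(),int(s[i,4]),s[i,:4].tolist()) for i in range(1,n) if s[i,4]>=amin]
def crop(f,x,y,w,h,k,fn):
    cv2.imwrite(fn,cv2.resize(f["img"][y:y+h,x:x+w,::-1],None,fx=k,fy=k,interpolation=cv2.INTER_CUBIC))
E
python3 - <<'E'
from h import *
for n in ["top","side"]:
    f=grab_frame(n)
    for c in ["red","blue","yellow"]: print(n,c,blobs(f,c))
    if n=="top":
        crop(f,215,110,200,130,4,"pics/c1.png");crop(f,70,190,150,130,5,"pics/c2.png")
    else: crop(f,180,90,150,130,5,"pics/c3.png");
E
```

```text
top red [([123.2, 215.9], 16, [122, 214, 4, 5]), ([193.9, 242.7], 14, [192, 241, 5, 4]), ([168.3, 309.7], 17, [166, 308, 5, 4])]
top blue [([71.5, 99.2], 421, [56, 91, 32, 18]), ([398.6, 204.4], 16, [397, 202, 4, 5])]
top yellow [([269.2, 167.9], 17, [267, 166, 5, 5])]
side red [([276.1, 231.0], 22, [274, 229, 5, 5]), ([331.2, 272.6], 25, [329, 270, 5, 7]), ([220.4, 278.2], 29, [218, 276, 6, 6])]
side blue [([308.7, 103.8], 10, [307, 103, 4, 3]), ([74.1, 291.0], 529, [59, 275, 31, 33])]
side yellow [([241.0, 154.0], 9, [240, 153, 3, 3])]
```

View pics/c1.png

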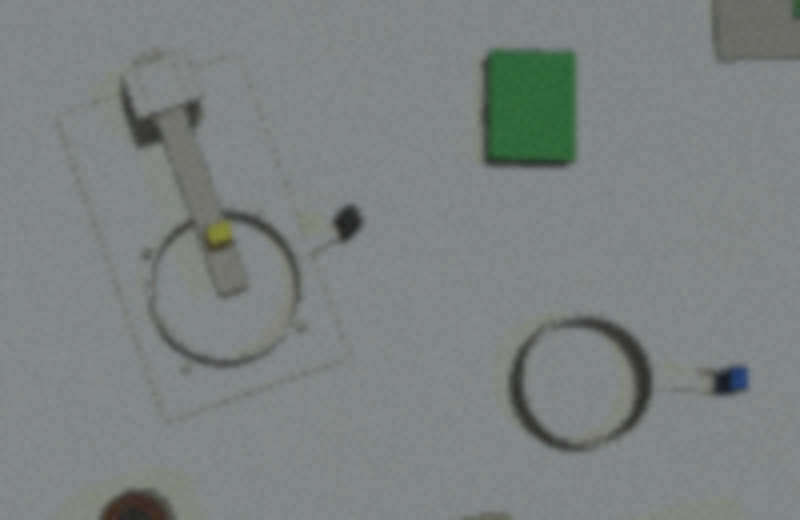

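View pics/c2.png

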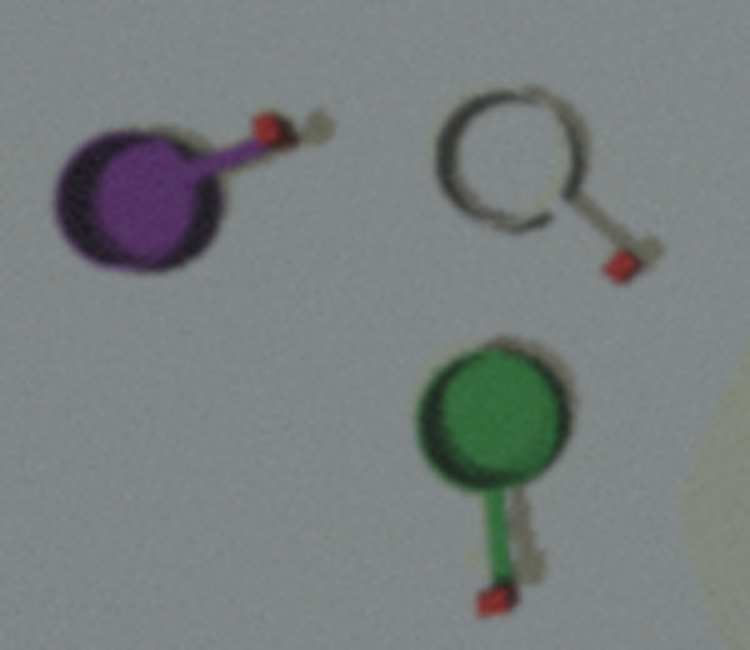

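View pics/c3.png

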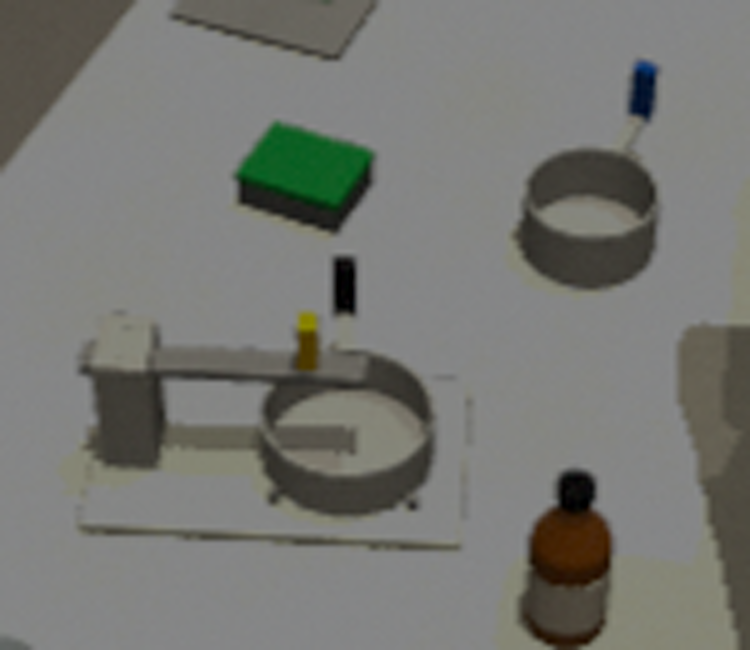

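The enlarged crop confirms it: the bare aluminium pan at (172,222), with its arm running to the red grip at (194,243), is pan_small. The purple and green ones are decoys.

Run:
```python
from h import *
f=grab_frame("top");g=grab_frame("side")
c1=lambda x,y:(215+x/4,110+y/4)
C=[onplane(f,*c1(*p),10)[:2].round(1) for p in [(57,118),(165,422),(350,355),(240,58)]]
print("plate corners",C)
bot=(C[1]+C[2])/2;top=(C[0]+C[3])/2;ax=(top-bot)/np.linalg.norm(top-bot)
print("axis",ax,np.degrees(np.arctan2(ax[1],ax[0])),"len",np.linalg.norm(top-bot),np.linalg.norm(C[0]-C[3]),"seat",bot+85*ax)
print("knob",onplane(f,269.2,167.9,142),tri((f,269.2,167.9),(g,241,153.5)))
print("large pan",onplane(f,*c1(225,288),55),"grip",onplane(f,*c1(348,221),98))
print("med pan",onplane(f,*c1(580,384),50),"grip",onplane(f,398.6,204.4,99),tri((f,398.6,204.4),(g,308.7,103.8)))
print("small pan",onplane(f,70+510/5,190+160/5,60),"grip",onplane(f,193.9,242.7,110),tri((f,193.9,242.7),(g,276.1,231)))
print("bottle",onplane(f,249,241,140),"beaker",onplane(f,175,149,75))
```

```text
plate corners [array([733.4, 120.7]), array([480.3,  36.2]), array([ 532.5, -115.3]), array([782.1, -31.7])]
axis [0.94838101 0.31713318] 18.48963992146535 len 265.030611439509 159.9920310515496 seat [587.01238618 -12.59367989]
knob [611.3921486  -2.4634802 142.       ] [612.09996228  -1.72206957 147.3425277 ]
large pan [582.16104897 -12.40066551  55.        ] grip [ 626.38080845 -106.44181261   98.        ]
med pan [ 501.6336015  -292.02454337   50.        ] grip [ 499.6433263  -398.94555589   99.        ] [ 500.95234631 -398.07399879  100.57574579]
small pan [459.94903787 300.61415045  60.        ] grip [392.94834893 226.92632333 110.        ] [394.6793243  227.60324396 107.92987468]
bottle [394.29280961  61.68195005 140.        ] beaker [689.03370545 289.74953067  75.        ]
```

```bash
python3 -m inch '[[[1,2.8,4.5,0.2,0,0,0],[1,2.8,4.5,0.2,0,0,-1],[1,2.8,4.5,0.2,0,0,-1],[1,2.8,4.5,0.2,0,0,-1],[1,2.8,4.5,0.2,0,0,-1],[1,2.8,4.5,0.2,0,0,-1],[1,2.8,4.5,0.2,0,0,-0.8],[1,2.8,4.5,0.2,0,0,0],[1,2.8,4.5,0.2,0,0,0],[1,2.8,4.5,0.2,0,0,0],[1,2.8,4.5,0.2,0,0,0],[1,2.5,4.2,0,0,0,0]]]' 40
python3 - <<'E'
from h import *
f=grab_frame("wrist");np.save("w1.npy",f,allow_pickle=True);crop(f,0,0,512,384,1.5,"pics/w1.png")
s=get_state();print(s["ee_pos"],np.degrees(s["ee_rot"]),s["time_s"])
E
```

```text
time_s: 1.85
ee_pos: [580.7, -8.2, 252.9]
ee_rot: [3.141, -0.001, 0.323]
ft_force: [0.7, -0.5, 0.1]
width: 87.7
[583.42859692  -3.46334274 252.86275666] [-179.85325947   -0.25661555   18.60141173] 1.9
```

View pics/w1.png

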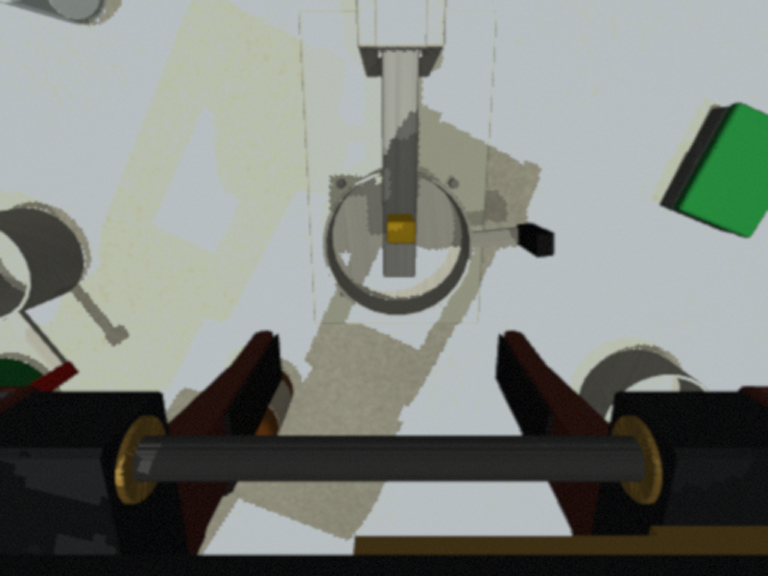

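Wrist view: the yellow knob is at about (401,229), with the bolt straight above and below it. The large pan's ring is centred near (397,240) and its black grip is at (537,238), all at 1.5x scale. I'll measure these.

Run:
```python
from h import *
f=grab_frame("wrist")
crop(f,205,90,180,130,4.4,"pics/w2.png")
bl=blobs(f,"yellow");print(bl)
P=lambda x,y,z:onplane(f,x/1.5,y/1.5,z).round(1)
print("bolt edges top z100",P(383,60,100),P(383.5,270,100),P(418,60,100),P(414.5,270,100), "tip",P(399,277,100))
```

```text
[([271.4, 159.5], 251, [262, 153, 19, 14])]
bolt edges top z100 [713.1  43.9 100. ] [582.6   0.  100. ] [720.2  22.8 100. ] [589.7 -21.2 100. ] tip [581.2 -12.3 100. ]
```

View pics/w2.png

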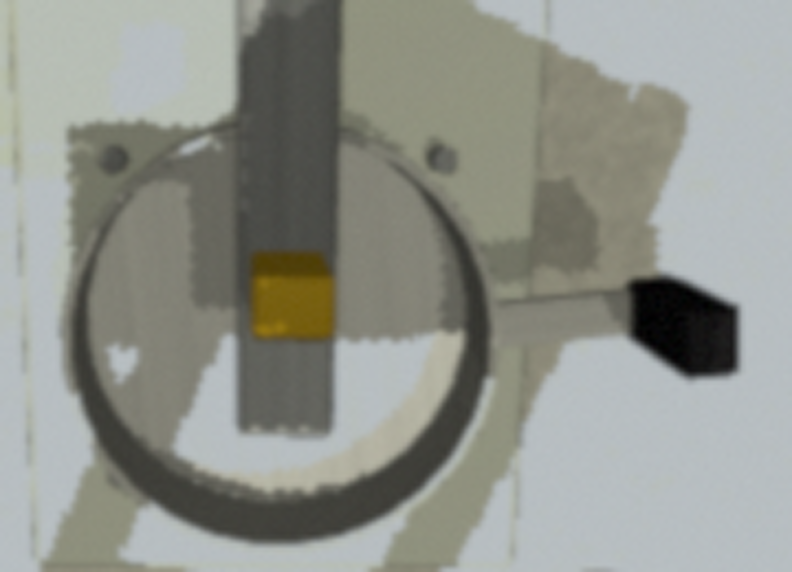

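Run:
```python
from h import *
f=grab_frame("wrist")
P=lambda x,y,z:onplane(f,205+x/4.4,90+y/4.4,z).round(1)
k=P(294,307,142);a=np.radians(18.6);u=np.array([np.cos(a),np.sin(a)])
print("knob",k,"size",np.linalg.norm(P(254,307,142)-P(334,307,142)),"seat",k[:2]-20*u)
tip=P(285,432,100);print("seat from tip",tip[:2]+20*u)
pc=np.mean([P(76,320,55),P(490,320,55),P(278,543,55),P(278,122,55)],0);print("pan",pc,np.linalg.norm(P(76,320,55)-P(490,320,55)),np.linalg.norm(P(278,122,55)-P(278,543,55)))
g=P(713,341,100);print("grip",g,np.linalg.norm(g-pc))
d=g-pc;print(np.degrees(np.arctan2(d[1],d[0])))
s=get_state();print(s["ee_pos"],"delta knob",k-s["ee_pos"])
```

```text
knob [613.8  -7.9 142. ] size 16.665233271694685 seat [594.8446318  -14.27918619]
seat from tip [595.8553682  -14.02081381]
pan [592.625 -15.3    55.   ] 115.26599672062875 119.67188475159904
grip [ 632.2 -111.6  100. ] 113.42341303716796
-67.65952635768141
[580.49062896  -8.02293262 252.44491787] delta knob [  33.30937104    0.12293262 -110.44491787]
```

```bash
python3 -m inch '[[[1,0,0,0,0,0,0]]]'
python3 - <<'E'
from h import *
f=grab_frame("wrist");g=grab_frame("top")
s=get_state();print(s["ee_pos"],s["time_s"],s["qd"].round(3))
crop(f,205,90,180,130,4.4,"pics/w3.png")
print(f["world_to_cam"].round(3).tolist(), blobs(f,"yellow"),blobs(g,"yellow"))
T=f["world_to_cam"];print(-T[:3,:3].T@T[:3,3])
E
```

```text
time_s: 2.12
ee_pos: [579.1, -10.4, 252.4]
ee_rot: [3.142, 0.001, 0.323]
ft_force: [-1.1, -0.0, -0.7]
width: 87.9
[579.03249012 -11.00723105 252.59531262] 2.225 [-0.004 -0.002 -0.003  0.001 -0.001  0.003]
[[0.317, -0.948, 0.0, -193.655], [0.91, 0.304, -0.282, -483.689], [0.268, 0.09, 0.959, -565.03], [0.0, 0.0, 0.0, 1.0]] [([265.2, 151.5], 258, [256, 145, 19, 15])] []
[652.74395195  14.18650489 405.51322067]
```

View pics/w3.png

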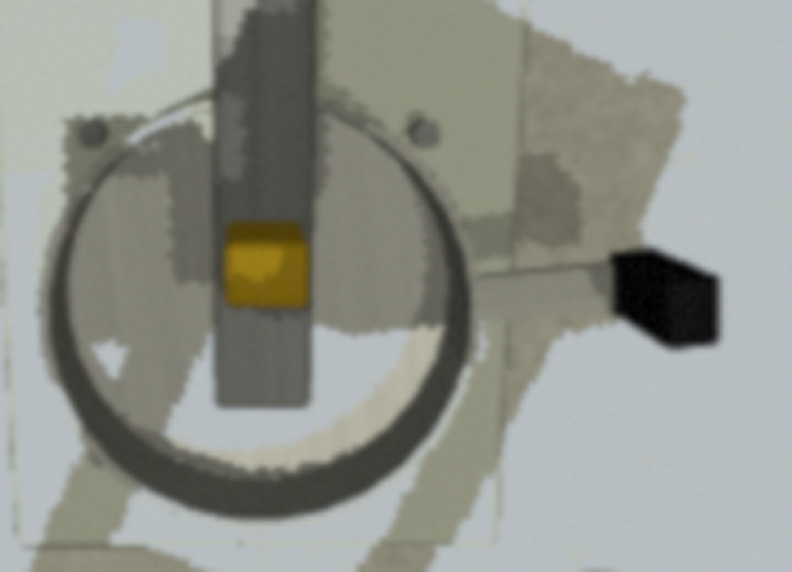

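Run:
```python
from h import *
f=grab_frame("wrist")
P=lambda x,y,z:onplane(f,205+x/4.4,90+y/4.4,z).round(1)
k=P(268,275.5,142);a=np.radians(18.6);u=np.array([np.cos(a),np.sin(a)])
print("knob",k,"size",np.linalg.norm(P(226,275,142)-P(310,275,142)),"seat",k[:2]-20*u)
tip=P(263,406,100);print("seat from tip",tip[:2]+20*u)
p=[P(51,290,55),P(472,290,55),P(262,520,55),P(262,92,55)]
pc=np.mean(p,0);print("pan",pc,np.linalg.norm(p[0]-p[1]),np.linalg.norm(p[2]-p[3]))
g=P(695,312,100);d=g-pc;print("grip",g,np.linalg.norm(d[:2]),np.degrees(np.arctan2(d[1],d[0])))
s=get_state();print(s["ee_pos"],"delta knob",k-s["ee_pos"])
```

```text
knob [615.3  -5.9 142. ] size 17.392527130926087 seat [596.3446318  -12.27918619]
seat from tip [597.2553682  -11.92081381]
pan [595.2 -13.2  55. ] 116.43513215520478 120.29505392991028
grip [ 633.6 -110.   100. ] 104.13836948982828 -68.36205877057104
[579.1310724  -11.05620292 252.6780302 ] delta knob [  36.1689276     5.15620292 -110.6780302 ]
```

```bash
python3 -m inch '[[[0.3,1.7,0.3,-4,0,0,0],[0.3,1.8,0.25,-4,0,0,0],[0.3,0,0,-3,0,0,0],[0.3,0,0,-2,0,0,0],[0.3,0,0,0,0,0,0],[0.3,0,0,0,0,0,0]]]' 10
python3 - <<'E'
from h import *
f=grab_frame("wrist");crop(f,130,110,260,200,3,"pics/w4.png")
print(blobs(f,"yellow"));print(get_state()["ee_pos"])
E
```

```text
time_s: 3.02
ee_pos: [615.2, -5.1, 123.6]
ee_rot: [3.141, -0.001, 0.322]
ft_force: [-0.7, -0.9, 1.0]
width: 56.8
[([258.0, 257.2], 757, [242, 246, 33, 24])]
[615.52501313  -4.99533336 123.93281786]
```

View pics/w4.png

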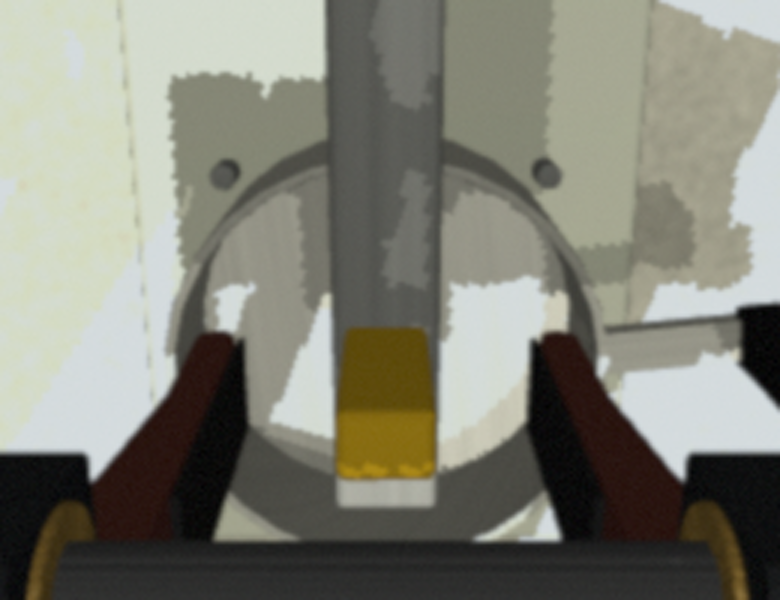

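The knob at (386,410) sits centred between the fingers at (245 and 535). I'll close on it and draw the bolt.

```bash
python3 -m inch '[[[0.3,0,0,-0.7,0,0,0],[-1,0,0,0,0,0,0],[-1,0,0,0,0,0,0],[-1,0,0,0,0,0,0],[-1,0,0,0,0,0,0],[-1,0,0,0,0,0,0]]]' 12;  python3 -m inch '[[[-1,1.6,0.54,0,0,0,0],[-1,1.6,0.54,0,0,0,0],[-1,1.6,0.54,0,0,0,0],[-1,1.6,0.54,0,0,0,0],[-1,1.6,0.54,0,0,0,0],[-1,1.5,0.5,0,0,0,0],[-1,0,0,0,0,0,0],[-1,0,0,0,0,0,0]]]'
python3 - <<'E'
from h import *
f=grab_frame("wrist");crop(f,130,110,260,200,3,"pics/w5.png")
print(get_state()["ee_pos"])
E
```

```text
time_s: 3.82
ee_pos: [615.0, -4.8, 115.7]
ee_rot: [3.141, -0.0, 0.323]
ft_force: [0.6, -2.1, -0.6]
width: 18.0
time_s: 4.82
ee_pos: [707.3, 26.2, 115.2]
ee_rot: [3.141, 0.006, 0.323]
ft_force: [-4.7, -5.2, 2.6]
width: 17.9
[707.31383193  26.21652439 115.14360507]
```

View pics/w5.png

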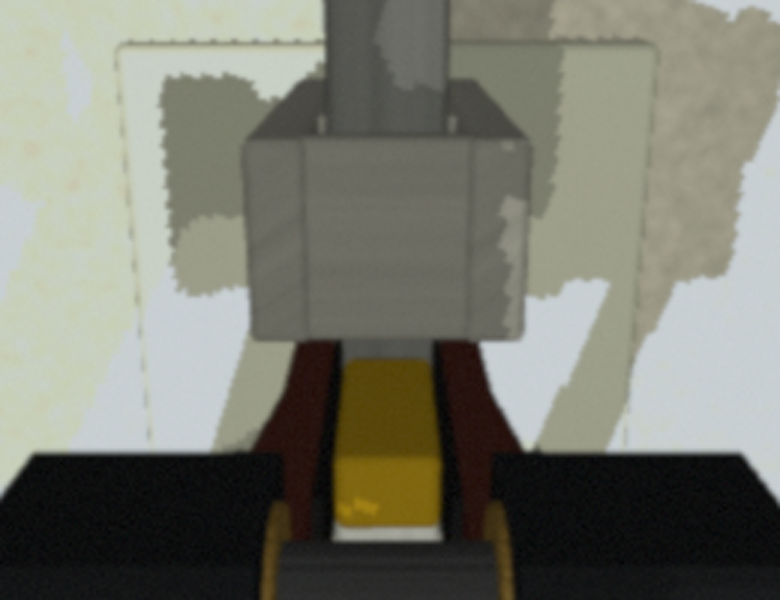

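```bash
python3 -m inch '[[[-1,0.3,0.1,0,0,0,0],[-1,0,0,0,0,0,0],[-1,0,0,0,0,0,0]]]'
```

```text
time_s: 5.25
ee_pos: [707.4, 26.3, 115.1]
ee_rot: [-3.141, 0.011, 0.323]
ft_force: [-13.5, -7.9, 9.1]
width: 17.9
```

```bash
python3 -m inch '[[[0.2,-0.3,-0.1,0,0,0,0],[0.2,0,0,0,0,0,0],[0.2,0,0,0,0,0,0],[0.2,0,0,2,0,0,0],[0.2,0,0,4,0,0,0],[0.2,0,0,4,0,0,0],[0.2,-2.2,-3.7,3,0,0,-2],[0.2,-2.2,-3.7,0,0,0,-2],[0.2,-2.2,-3.7,0,0,0,-2],[0.2,-2.2,-3.7,0,0,0,-2],[0.2,-2.2,-3.7,0,0,0,-2],[0.2,-2.2,-3.7,0,0,0,-2]]]' 60;  python3 -m inch '[[[0.2,-2.2,-3.7,0,0,0,-2],[0.2,-2.2,-3.7,0,0,0,-2],[0.2,-2.2,-3.7,0,0,0,-2],[0.2,-2.2,-3.7,0,0,0,-0.5],[0.2,0,0,0,0,0,0],[0.2,0,0,0,0,0,0],[0.2,0,0,0,0,0,0],[0.2,0,0,0,0,0,0]]]'
python3 - <<'E'
from h import *
f=grab_frame("wrist");crop(f,0,0,512,384,1.5,"pics/w6.png")
g=grab_frame("top");crop(g,215,110,200,130,4,"pics/t2.png")
print(get_state()["ee_pos"],blobs(f,"blue"))
E
```

```text
time_s: 6.75
ee_pos: [578.2, -195.5, 247.6]
ee_rot: [3.14, -0.003, 0.112]
ft_force: [0.0, 0.2, -0.0]
width: 52.6
time_s: 7.75
ee_pos: [490.4, -341.4, 245.8]
ee_rot: [-3.141, -0.0, 0.001]
ft_force: [0.2, 0.5, -0.3]
width: 52.6
[ 490.15515388 -341.68719759  245.64154527] [([315.8, 165.5], 245, [306, 155, 18, 21])]
```

View pics/w6.png

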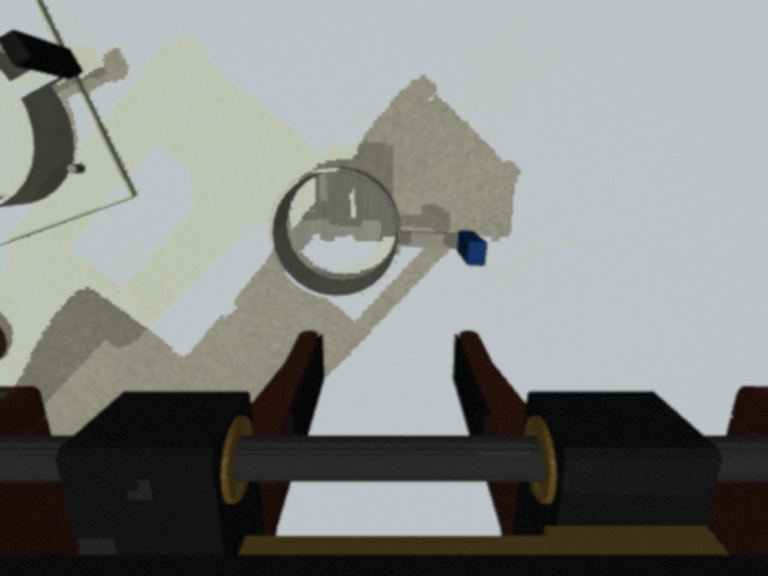

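View pics/t2.png

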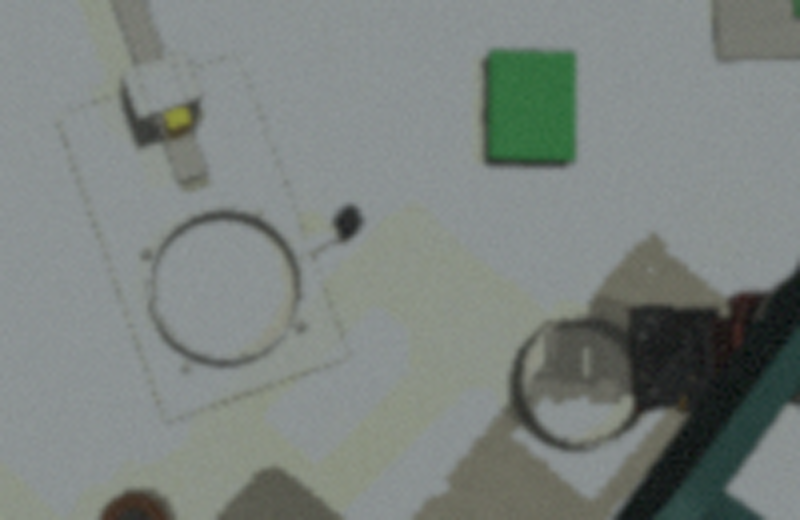

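The bolt is drawn back, with the knob by the bridge at (178,117) in the top crop. The wrist view shows the medium pan's ring at (337,230) and its blue grip at (472,248).

Run:
```python
from h import *
f=grab_frame("wrist");crop(f,175,100,155,105,5,"pics/w7.png");print(get_state()["ee_pos"])
```

```text
[ 490.06881731 -341.81463039  245.60014817]
```

View pics/w7.png

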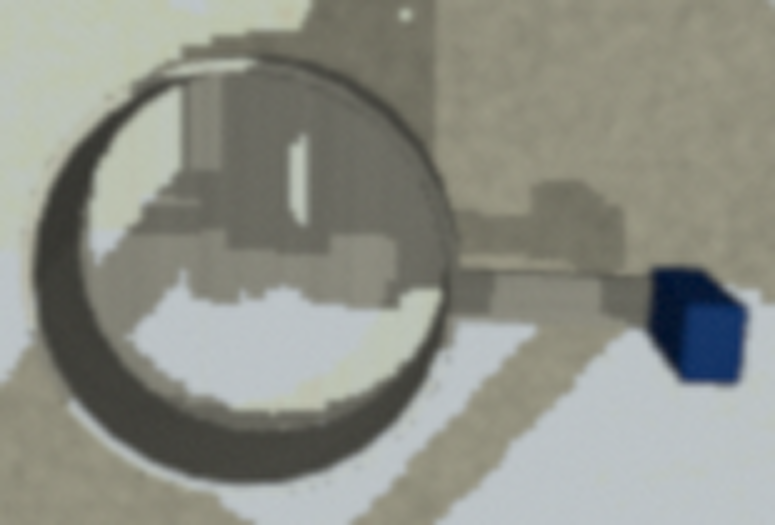

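Run:
```python
from h import *
f=grab_frame("wrist")
P=lambda x,y,z:onplane(f,175+x/5,100+y/5,z)
p=[P(36,268,55),P(457,268,55),P(246,52,55),P(246,484,55)];c=np.mean(p,0)
g=P(714,344,100);d=g-c
print("pan",c,np.linalg.norm(p[0]-p[1]),np.linalg.norm(p[2]-p[3]),"grip",g,np.linalg.norm(d[:2]),np.degrees(np.arctan2(d[1],d[0])))
print(g-get_state()["ee_pos"])
```

```text
pan [ 511.29799804 -300.77540082   55.        ] 100.15031734624874 103.48850017163662 grip [ 503.65289375 -403.80470198  100.        ] 103.31255739516955 -94.2437529751704
[  13.68481038  -61.84879843 -145.56754619]
```

```bash
python3 -m inch '[[[0.2,0.65,-3.1,-2,0,0,-3.5],[0.2,0.7,-3.1,-4,0,0,0],[0.2,0,0,-4,0,0,0],[0.2,0,0,-3,0,0,0],[0.2,0,0,-1.5,0,0,0],[0.2,0,0,0,0,0,0],[0.2,0,0,0,0,0,0]]]'
python3 - <<'E'
from h import *
f=grab_frame("wrist");crop(f,100,110,260,200,3,"pics/w8.png");print(get_state()["ee_pos"])
E
```

```text
time_s: 8.82
ee_pos: [504.0, -405.1, 102.0]
ee_rot: [3.14, -0.002, -0.061]
ft_force: [-0.6, -0.2, 0.4]
width: 52.4
[ 504.14837487 -405.15319139  102.21983417]
```

View pics/w8.png

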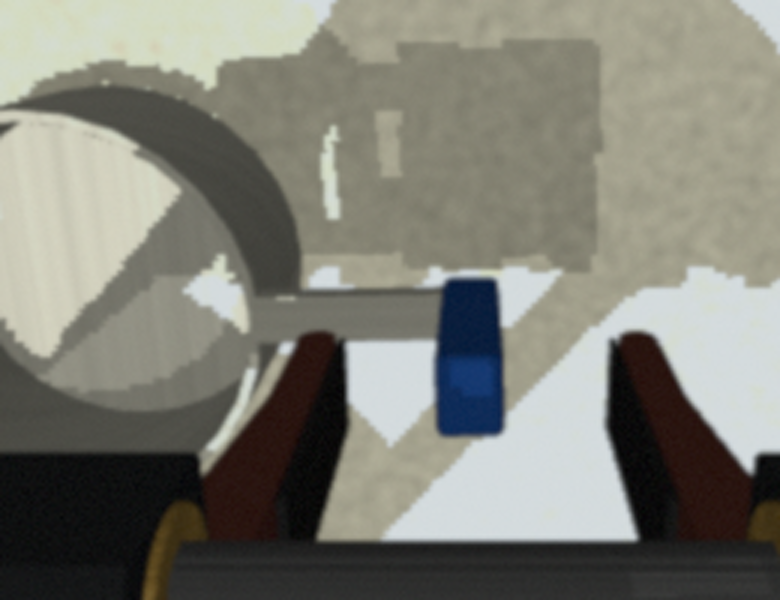

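The blue grip at (470,355) is centred between the fingers at (345 and 608), and the arm lies square to the jaws.

```bash
python3 -m inch '[[[0.2,0,0.1,-1.5,0,0,0],[0.2,0,0,-1.3,0,0,0],[0.2,0,0,-0.5,0,0,0],[-1,0,0,0,0,0,0],[-1,0,0,0,0,0,0],[-1,0,0,0,0,0,0],[-1,0,0,0,0,0,0],[-1,0,0,0,0,0,0],[-1,0,0,0,0,0,0]]]' 60; python3 -m inch '[[[-1,0,0,0.5,0,0,0],[-1,0,0,1.5,0,0,0],[-1,0,0,3,0,0,0],[-1,0,0,3,0,0,0],[-1,0,0,0,0,0,0],[-1,0,0,0,0,0,0]]]'
python3 - <<'E'
from h import *
f=grab_frame("side");crop(f,240,40,150,130,5,"pics/s1.png");f=grab_frame("wrist");crop(f,100,110,260,200,3,"pics/w9.png");print(get_state()["ee_pos"],get_state()["ft_force"])
E
```

```text
time_s: 10.0
ee_pos: [503.3, -403.5, 67.9]
ee_rot: [3.142, -0.0, -0.061]
ft_force: [-0.3, 0.5, 2.3]
width: 14.2
time_s: 10.75
ee_pos: [502.8, -403.0, 147.1]
ee_rot: [-3.141, 0.001, -0.061]
ft_force: [-0.5, 0.4, -2.7]
width: 13.7
[ 502.4132017  -402.58980363  146.18651167] [-0.28883583 -0.39232621 -2.18258823]
```

View pics/s1.png

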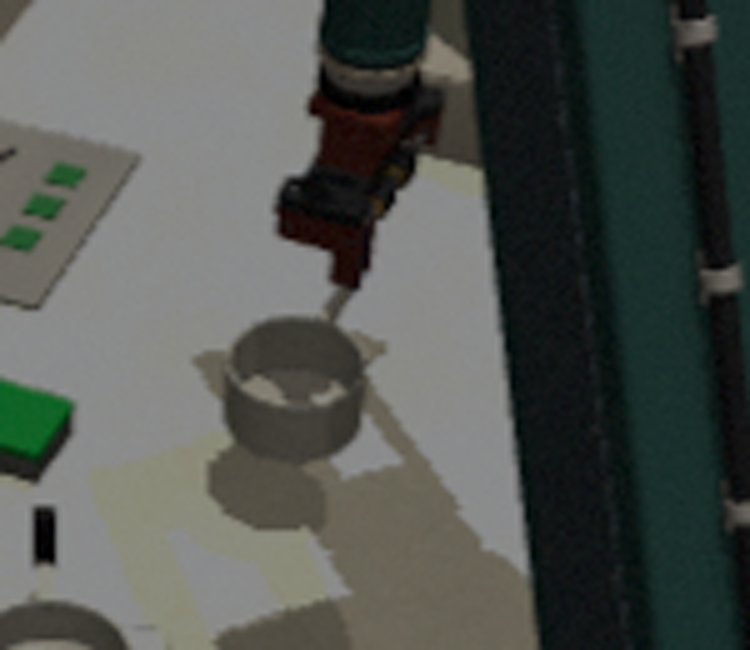

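View pics/w9.png

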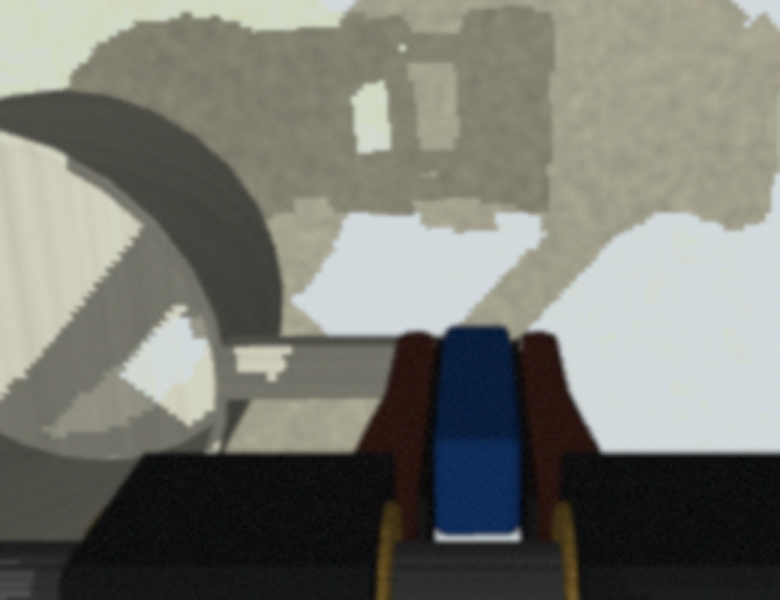

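```bash
python3 -m inch '[[[-1,0,1,4.5,0,0,0],[-1,0.3,3.8,0,0,0,-5],[-1,0.3,3.8,0,0,0,-5],[-1,0.3,3.8,0,0,0,-5],[-1,0.3,3.8,0,0,0,-5],[-1,0.3,3.8,0,0,0,-5],[-1,0.3,3.8,0,0,0,-5],[-1,0.2,3.8,0,0,0,-5],[-1,0.1,3.8,0,0,0,-5],[-1,0,0,0,0,0,0],[-1,0,0,0,0,0,0],[-1,0,0,0,0,0,0]]]'
python3 - <<'E'
from h import *
f=grab_frame("wrist");crop(f,0,0,512,384,1.5,"pics/w10.png");f=grab_frame("side");crop(f,180,90,150,130,5,"pics/s2.png");print(get_state()["ee_pos"],np.degrees(get_state()["ee_rot"]))
E
```

```text
time_s: 12.35
ee_pos: [524.1, -90.4, 192.3]
ee_rot: [3.141, 0.0, -0.76]
ft_force: [0.1, -0.0, -1.8]
width: 13.7
[524.1884323  -90.34872991 192.43257135] [ 1.79990400e+02  5.93668635e-03 -4.35758193e+01]
```

View pics/w10.png

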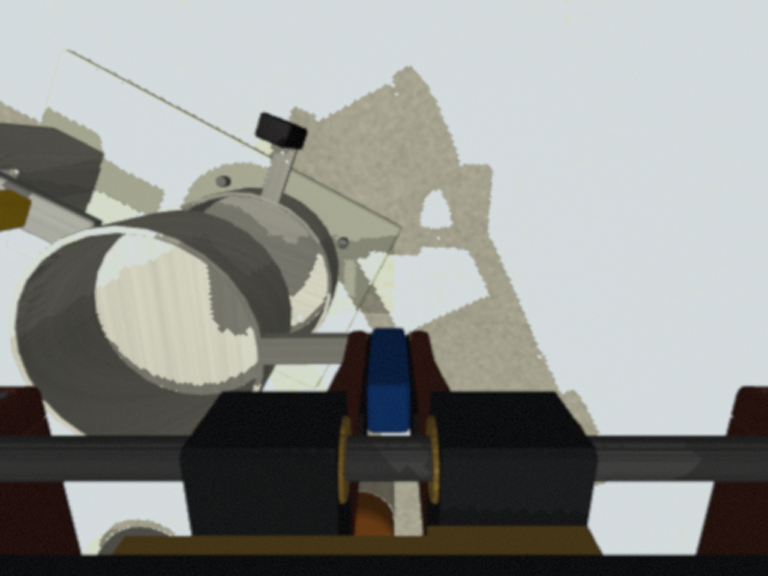

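View pics/s2.png

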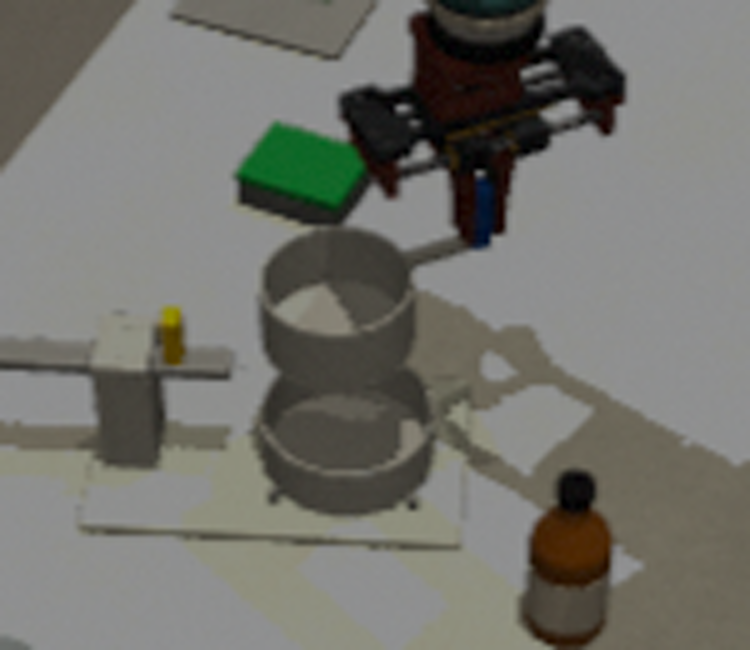

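```bash
python3 -m inch '[[[-1,0,0.12,-2,0,0,0],[-1,0,0,-3,0,0,0],[-1,0,0,-1.2,0,0,0],[-1,0,0,0,0,0,0],[-1,0,0,0,0,0,0]]]'
python3 - <<'E'
from h import *
f=grab_frame("wrist");crop(f,0,80,256,192,3,"pics/w11.png");f=grab_frame("side");crop(f,180,110,120,100,6.5,"pics/s3.png");f=grab_frame("top");crop(f,220,130,120,90,6,"pics/t3.png");print(get_state()["ee_pos"],np.degrees(get_state()["ee_rot"]))
E
```

```text
time_s: 13.08
ee_pos: [525.0, -88.6, 131.5]
ee_rot: [-3.141, -0.001, -0.76]
ft_force: [0.1, 0.1, -0.6]
width: 13.5
[524.94579238 -88.44526889 131.54968101] [-1.79947879e+02 -9.44965857e-02 -4.35159856e+01]
```

View pics/w11.png

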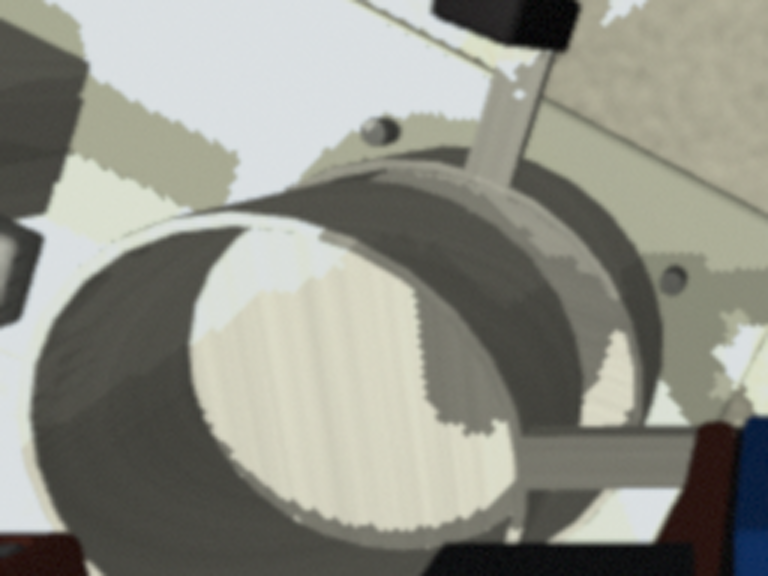

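View pics/s3.png

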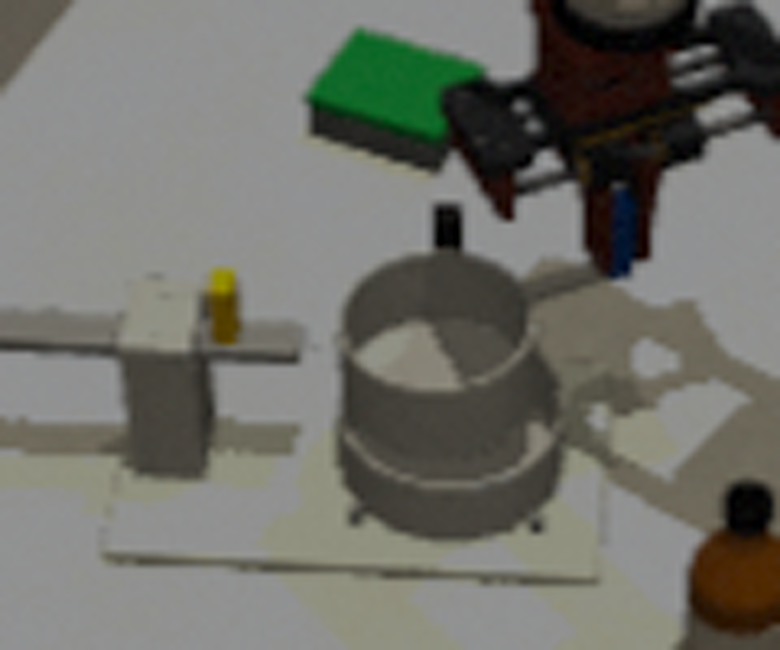

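View pics/t3.png

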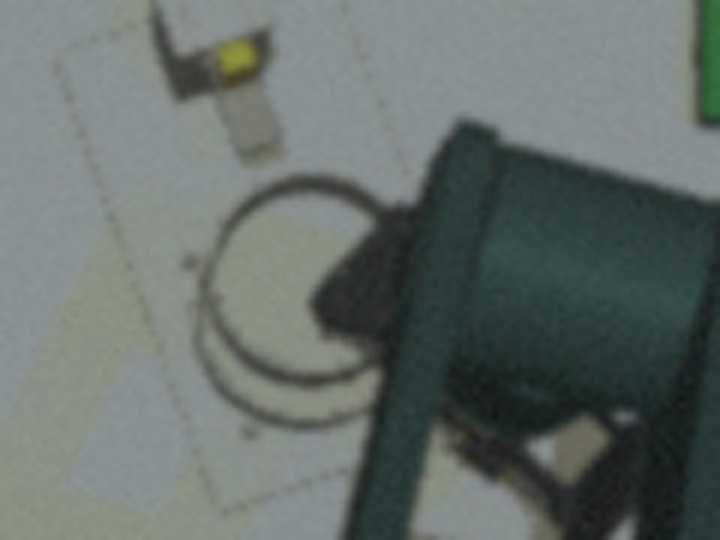

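Run:
```python
from h import *
f=grab_frame("top")
crop(f,220,130,120,90,6,"pics/t4.png")
P=lambda x,y,z:onplane(f,220+x/6,130+y/6,z).round(1)
print("med",P(311,280,118.5),"diam",P(311,175,118.5)[0]-P(311,385,118.5)[0],"left edge",P(208,280,118.5))
print("large",onplane(f,271.25,182,55).round(1))
print("expected med",np.array([524.9,-88.5])-105*np.array([np.cos(np.radians(-133.5)),np.sin(np.radians(-133.5))]))
f=grab_frame("side")
crop(f,180,110,120,100,6.5,"pics/s4.png")
P=lambda x,y,z:onplane(f,180+x/6.5,110+y/6.5,z).round(1)
a=[P(345,340,118.5),P(535,340,118.5)]
# rim ellipses: extremes x
print("side med rim", P(436,322,118.5),"large rim",P(451,422,55))
```

```text
med [588.6 -11.1 118.5] diam 107.89999999999998 left edge [589.4  41.1 118.5]
large [582.2 -12.4  55. ]
expected med [597.17723045 -12.33569104]
side med rim [595.3  -9.  118.5] large rim [5.838e+02 3.000e-01 5.500e+01]
```

Top view: the medium ring is centred at about (311,280) of the crop. The large ring peeks out below it, with its bottom at 427 and left edge at 195. By the top camera the medium may sit about 6 mm too far along +x, so I'll measure both rings more carefully in that one camera.

Run:
```python
from h import *
f=grab_frame("top")
img0=cv2.imread("pics/top0.png")
a=img0[150:215,235:310];b=f["img"][150:215,235:310,::-1]
cv2.imwrite("pics/t5.png",np.hstack([cv2.resize(x,None,fx=5.2,fy=5.2,interpolation=cv2.INTER_CUBIC) for x in (a,b)]))
```

```text
(no output)
```

View pics/t5.png

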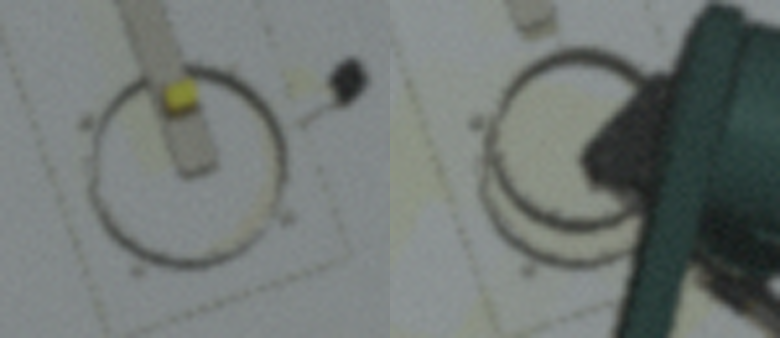

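Run:
```python
from h import *
f=grab_frame("top")
P=lambda x,y,z:onplane(f,235+x/5.2,150+y/5.2,z)[:2].round(1)
print("large far",P(189,65,55)-[59,0],"near",P(189,269,10)+[62,0], "near if rim",P(189,269,55)+[62,0])
x=578-390
print("med far",P(x,46,118.5)-[50,0],"near",P(x,232,63.5)+[53,0],"near if rim",P(x,232,118.5)+[53,0])
c=f["world_to_cam"];print(-c[:3,:3].T@c[:3,3])
```

```text
large far [586.1 -14.1] near [586.3 -13.7] near if rim [581.2 -11.3]
med far [593.8 -10.3] near [593.7 -10.7] near if rim [586.6  -7.8]
[ 349.41692933   68.87764628 1541.82243499]
```

Run:
```python
from h import *
f=grab_frame("top")
P=lambda x,y,z:onplane(f,235+x/5.2,150+y/5.2,z)[:2].round(1)
print("large left",P(90,165,10)-[0,62],"right",P(288,165,55)+[0,59])
f=grab_frame("side")
crop(f,215,120,70,80,7,"pics/s5.png")
im=cv2.imread("pics/side0.png")
cv2.imwrite("pics/s6.png",cv2.resize(im[120:200,215:285],None,fx=7,fy=7,interpolation=cv2.INTER_CUBIC))
a=cv2.imread("pics/s5.png");b=cv2.imread("pics/s6.png")
cv2.imwrite("pics/s7.png",cv2.resize(np.hstack([b,a]),None,fx=.8,fy=.8))
c=f["world_to_cam"];print(-c[:3,:3].T@c[:3,3])
```

```text
large left [591.1 -15. ] right [582.1 -14.1]
[ 111.39561421 1046.05548721 1286.53420151]
```

View pics/s7.png

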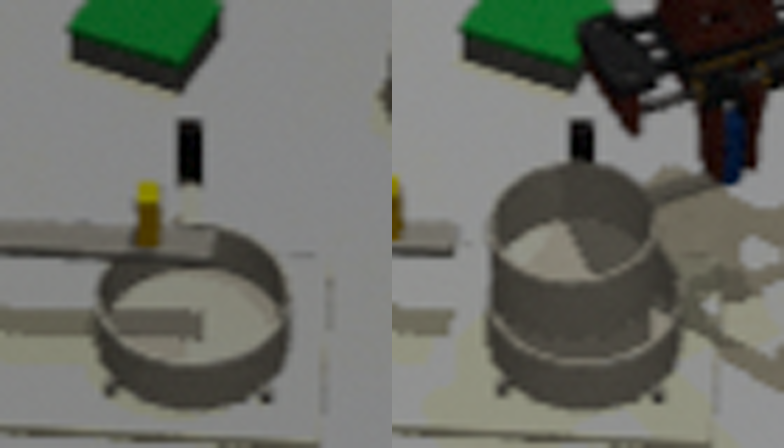

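Comparing the rings within each camera, the medium pan is off by about (+7.6,+3.3) mm in the top view and about (+5.4,+2.3) mm in the side view. I'll shift by (-6.5,-2.8) mm and check again.

```bash
python3 -m inch '[[[-1,-0.65,-0.28,0,0,0,0],[-1,0,0,0,0,0,0],[-1,0,0,0,0,0,0]]]'
python3 - <<'E'
from h import *
f=grab_frame("top")
b=f["img"][150:215,235:310,::-1]
b=cv2.resize(b,None,fx=5.2,fy=5.2,interpolation=cv2.INTER_CUBIC)
f=grab_frame("side")
a=cv2.resize(f["img"][120:200,215:285,::-1],None,fx=5.6,fy=5.6,interpolation=cv2.INTER_CUBIC)
o=np.zeros((448,390+392,3),np.uint8);o[:338,:390]=b;o[:448,390:]=a
cv2.imwrite("pics/t6.png",o);print(get_state()["ee_pos"])
E
```

```text
time_s: 13.9
ee_pos: [517.6, -91.1, 130.6]
ee_rot: [-3.141, -0.0, -0.76]
ft_force: [-0.2, 0.4, -2.0]
width: 13.5
[517.8230974  -91.0467955  130.63886509]
```

View pics/t6.png

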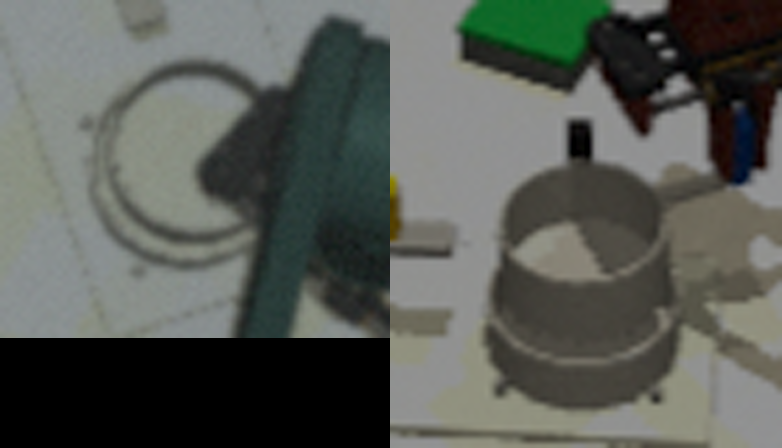

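Run:
```python
from h import *
f=grab_frame("top")
P=lambda x,y,z:onplane(f,235+x/5.2,150+y/5.2,z)[:2].round(1)
print("med far",P(195,57,117.6)-[50,0],"near",P(195,245,62.6)+[53,0],"left",P(101,150,62.6)-[0,53])
print("large left",P(90,165,10)-[0,62])
```

```text
med far [587.3 -14.3] near [585.9 -14.8] left [591.9 -12.1]
large left [591.1 -15. ]
```

```bash
python3 -m inch '[[[-1,0,0,-1.5,0,0,0],[-1,0,0,-1.5,0,0,0],[-1,0,0,-1,0,0,0],[-1,0,0,-0.5,0,0,0],[-1,0,0,0,0,0,0],[-1,0,0,0,0,0,0]]]';python3 -m inch '[[[-1,0,0,-0.2,0,0,0],[-1,0,0,0,0,0,0]]]'
```

```text
time_s: 14.8
ee_pos: [518.1, -91.1, 85.9]
ee_rot: [-3.141, -0.001, -0.76]
ft_force: [0.4, 0.3, -1.6]
width: 14.0
time_s: 15.05
ee_pos: [517.8, -91.0, 83.8]
ee_rot: [-3.141, -0.0, -0.76]
ft_force: [-0.2, 0.2, -1.6]
width: 13.5
```

```bash
python3 -m inch '[[[-1,0,0,-0.1,0,0,0],[-1,0,0,0,0,0,0]]]'
```

```text
time_s: 15.3
ee_pos: [517.7, -91.0, 82.6]
ee_rot: [-3.141, 0.0, -0.76]
ft_force: [-0.4, -0.8, -1.8]
width: 13.6
```

```bash
python3 -m inch '[[[-1,0,0,-0.1,0,0,0],[-1,0,0,0,0,0,0]]]';python3 -m inch '[[[-1,0,0,-0.05,0,0,0],[-1,0,0,0,0,0,0]]]'
```

```text
time_s: 15.55
ee_pos: [517.8, -91.0, 81.9]
ee_rot: [-3.141, -0.0, -0.76]
ft_force: [-0.6, -0.6, 2.1]
width: 14.0
time_s: 15.8
ee_pos: [517.8, -91.1, 81.8]
ee_rot: [-3.141, -0.0, -0.76]
ft_force: [-2.4, 0.3, 7.4]
width: 14.0
```

Contact is felt at z 81.9, with the wrist force turning from -1.8 N to +2–7 N. Releasing and lifting.

```bash
python3 -m inch '[[[0.1,0,0,0,0,0,0],[0.1,0,0,0,0,0,0],[0.1,0,0,0,0,0,0],[0.1,0,0,2,0,0,0],[0.1,0,0,4,0,0,0],[0.1,0,0,4,0,0,0],[0.1,0,0,4,0,0,9],[0.1,-3,4,2,0,0,10],[0.1,-3,4,0,0,0,10],[0.1,0,4,0,0,0,10],[0.1,0,4,0,0,0,10],[0.1,0,4,0,0,0,10]]]';python3 - <<'E'
from h import *
f=grab_frame("top");crop(f,220,130,120,90,6,"pics/t7.png");f=grab_frame("side");crop(f,195,100,110,90,7,"pics/s8.png");print(get_state()["ee_pos"])
E
```

```text
time_s: 17.3
ee_pos: [457.5, 110.3, 241.2]
ee_rot: [-3.142, -0.0, 0.276]
ft_force: [0.4, -1.0, -0.0]
width: 48.7
[457.4245851  111.98223378 241.09008844]
```

View pics/t7.png

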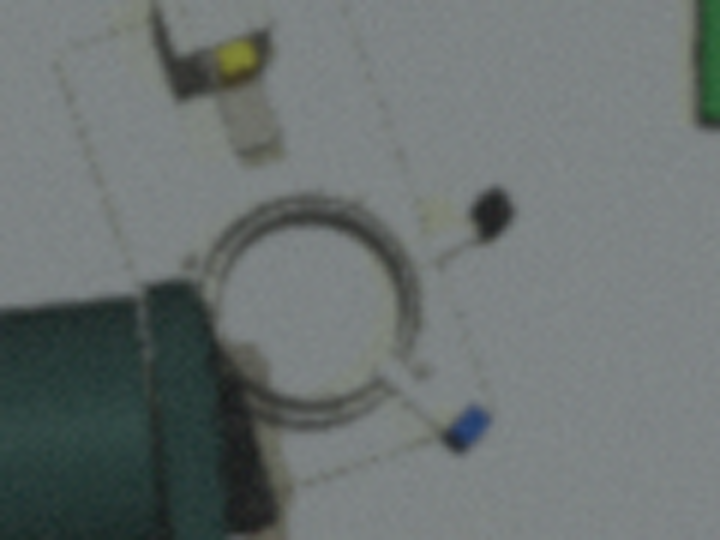

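View pics/s8.png

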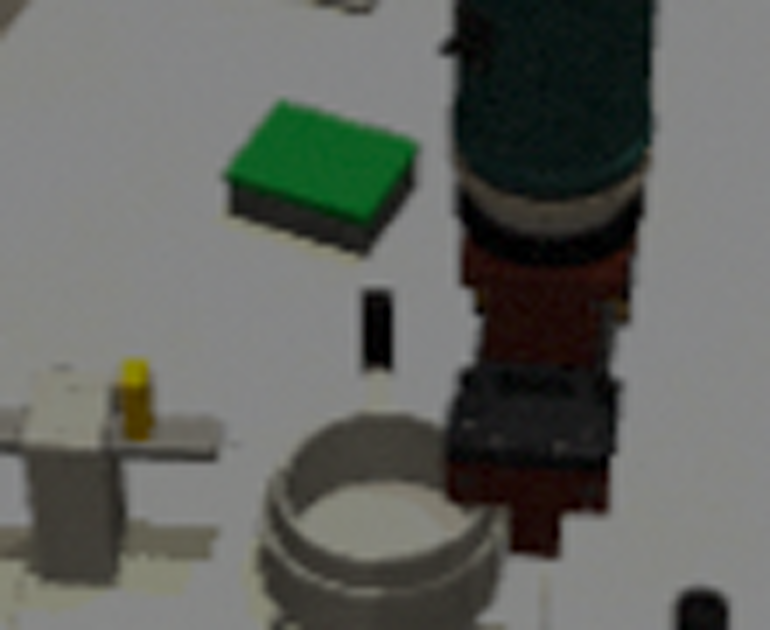

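Medium is nested concentrically: both rings are centred near (308,310) of the crop, with blue and black grips well apart. On to the small pan.

```bash
python3 -m inch '[[[0.1,-0.5,1,0,0,0,10],[0.1,-0.5,1,0,0,0,10],[0.1,-0.5,1,0,0,0,10],[0.1,-0.5,1,0,0,0,10],[0.1,-0.5,1,0,0,0,10],[0.1,-0.5,1,0,0,0,10],[0.1,-0.5,1,0,0,0,10],[0.1,-0.5,1,0,0,0,10],[0.1,-0.5,1,0,0,0,10],[0.1,-0.5,1,0,0,0,10],[0.1,0,0,0,0,0,10],[0.1,0,0,0,0,0,10]]]'; python3 -m inch '[[[0.1,0,0,0,0,0,2],[0.1,0,0,0,0,0,0],[0.1,0,0,0,0,0,0]]]'
python3 - <<'E'
from h import *
f=grab_frame("wrist");crop(f,0,0,512,384,1.5,"pics/w12.png");crop(f,150,100,180,130,4.3,"pics/w13.png");print(get_state()["ee_pos"],np.degrees(get_state()["ee_rot"]))
E
```

```text
time_s: 18.9
ee_pos: [407.7, 208.4, 241.0]
ee_rot: [-3.141, 0.0, 2.369]
ft_force: [-0.1, 0.9, -0.8]
width: 48.5
time_s: 19.27
ee_pos: [407.8, 208.8, 241.1]
ee_rot: [-3.141, -0.0, 2.397]
ft_force: [-0.2, 0.4, 0.4]
width: 48.6
[407.75977309 208.84968658 241.0964466 ] [-1.79988855e+02  7.29606158e-04  1.37371673e+02]
```

View pics/w12.png

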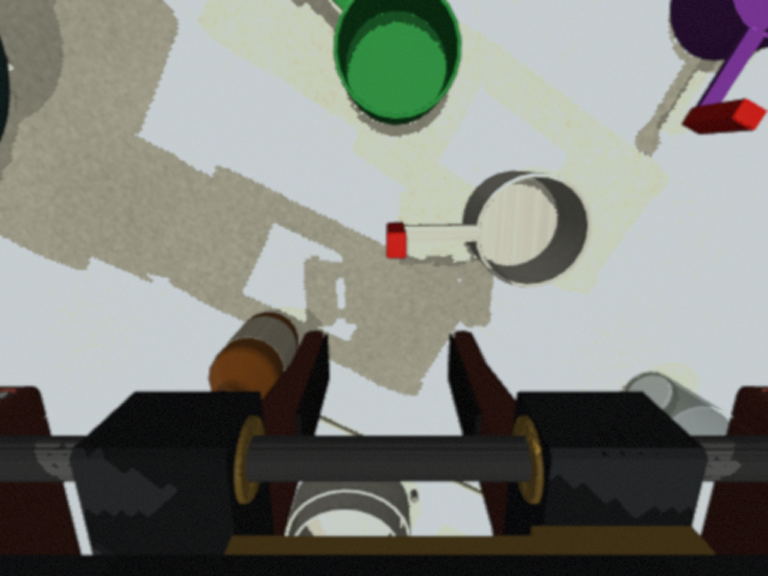

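View pics/w13.png

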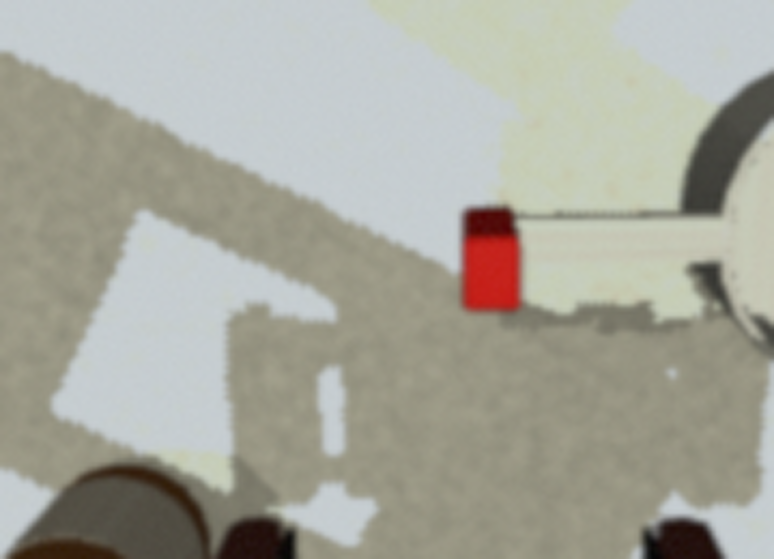

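The uncoloured pan at (525,225) has a red grip at (396,240) in the 1.5x view. Green at (397,60) and purple are left alone. Its arm is already square to the jaws.

Run:
```python
from h import *
f=grab_frame("wrist")
g=onplane(f,150+491.5/4.3,100+273/4.3,111);s=get_state()["ee_pos"]
a=np.radians(137.4);u=np.array([np.cos(a),np.sin(a)])
t=g[:2]-5*u
print(g,t,t-s[:2])
```

```text
[395.64031919 227.85021861 111.        ] [399.32080463 224.46583877] [-8.46975946 15.55789566]
```

```bash
python3 -m inch '[[[0.1,-1.05,1.75,-2,0,0,0],[0.1,0,0,-4,0,0,0],[0.1,0,0,-4,0,0,0],[0.1,0,0,-2.7,0,0,0],[0.1,0,0,0,0,0,0],[0.1,0,0,0,0,0,0]]]'
python3 - <<'E'
from h import *
f=grab_frame("wrist");crop(f,130,110,260,200,3,"pics/w14.png");print(get_state()["ee_pos"])
E
```

```text
time_s: 20.12
ee_pos: [397.9, 226.8, 114.9]
ee_rot: [3.141, 0.0, 2.399]
ft_force: [0.5, 0.8, 0.1]
width: 48.6
[398.22284518 226.9092805  115.25487583]
```

View pics/w14.png

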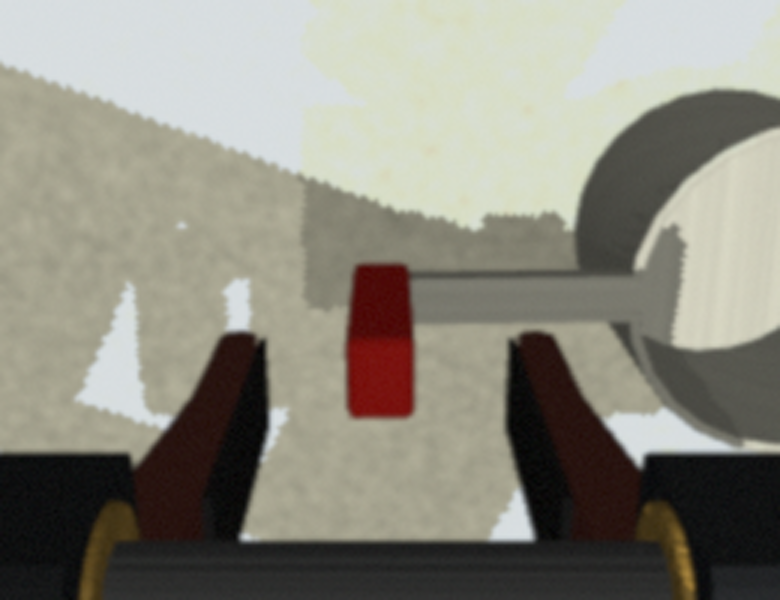

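Run:
```python
from h import *
f=grab_frame("wrist");s=get_state()["ee_pos"]
a=np.radians(137.4);u=np.array([np.cos(a),np.sin(a)]);v=np.array([-u[1],u[0]])
g=onplane(f,130+380.5/3,110+376.5/3,111);d=g[:2]-s[:2];print(g,"toolx",d@u,"perp",d@v)
# true TCP axis in image
for z in (115,107):
    print((proj(f,[s[0],s[1],z])-[130,110])*3)
```

```text
[395.22512531 228.37306274 111.        ] toolx 3.2672234923008996 perp 1.0447276652386899
[385.81750646 400.81494749]
[385.7327314  382.71750532]
```

Run:
```python
from h import *
f=grab_frame("wrist");s=get_state()["ee_pos"]
a=np.radians(137.4);u=np.array([np.cos(a),np.sin(a)]);v=np.array([-u[1],u[0]])
for t in (-10,0,10,15):
  for w in (-24.3,24.3,-37.8,37.8):
    p=s[:2]+t*u+w*v; print(t,w,((proj(f,[*p,s[2]-8])-[130,110])*3).round(0))
```

```text
-10 -24.3 [503. 427.]
-10 24.3 [267. 427.]
-10 -37.8 [569. 427.]
-10 37.8 [201. 427.]
0 -24.3 [505. 383.]
0 24.3 [265. 383.]
0 -37.8 [572. 383.]
0 37.8 [198. 383.]
10 -24.3 [507. 337.]
10 24.3 [263. 337.]
10 -37.8 [575. 337.]
10 37.8 [195. 337.]
15 -24.3 [508. 314.]
15 24.3 [262. 314.]
15 -37.8 [576. 314.]
15 37.8 [194. 314.]
```

```bash
python3 -m inch '[[[0.1,-0.25,0.1,-1.5,0,0,0],[0.1,0,0,-1.5,0,0,0],[0.1,0,0,-0.6,0,0,0],[-1,0,0,0,0,0,0],[-1,0,0,0,0,0,0],[-1,0,0,0,0,0,0],[-1,0,0,0,0,0,0],[-1,0,0,0,0,0,0]]]' 60; python3 -m inch '[[[-1,0,0,0.5,0,0,0],[-1,0,0,1.5,0,0,0],[-1,0,0,3,0,0,0],[-1,0,0,3,0,0,0],[-1,0,0,0,0,0,0],[-1,0,0,0,0,0,0]]]'
python3 - <<'E'
from h import *
f=grab_frame("wrist");crop(f,0,0,512,384,1.5,"pics/w15.png");f=grab_frame("side");crop(f,200,160,150,130,5,"pics/s9.png");print(get_state()["ee_pos"],get_state()["ft_force"])
E
```

```text
time_s: 21.28
ee_pos: [395.0, 227.6, 78.4]
ee_rot: [3.141, 0.0, 2.399]
ft_force: [-0.5, -1.3, 3.4]
width: 13.8
time_s: 22.02
ee_pos: [394.0, 227.2, 157.4]
ee_rot: [-3.14, -0.001, 2.399]
ft_force: [-0.0, 0.2, -1.5]
width: 14.0
[393.65945681 227.08253099 156.90496826] [ 0.40273903  0.54078362 -1.06224521]
```

View pics/w15.png

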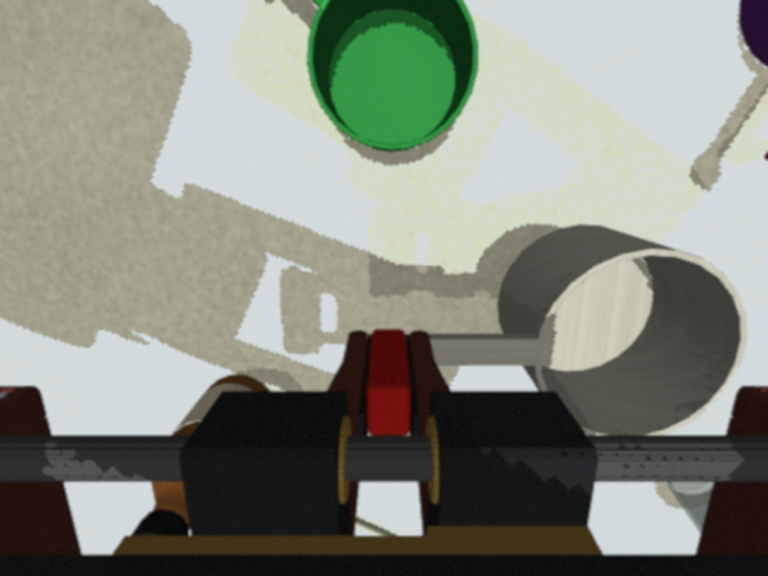

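View pics/s9.png

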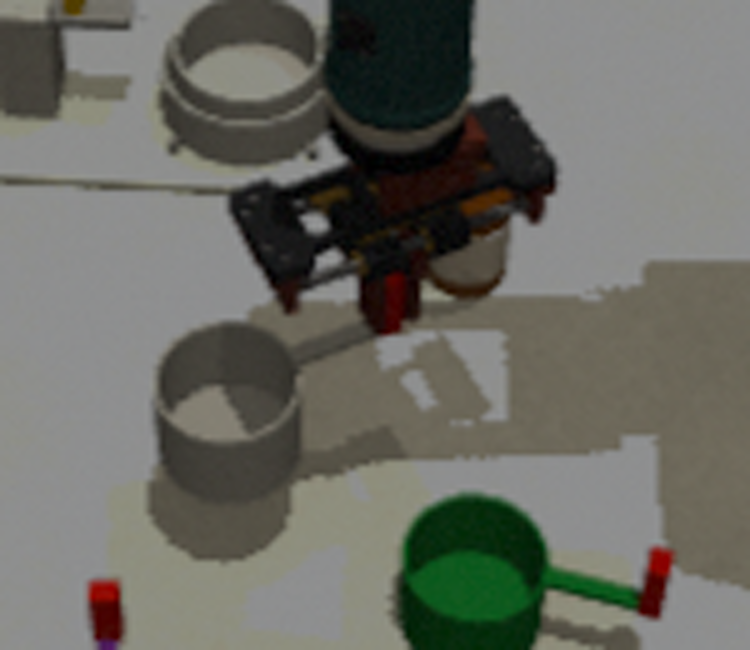

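```bash
python3 -m inch '[[[-1,0,0,3.3,0,0,0],[-1,0,0,3,0,0,-4],[-1,1.4,-1.8,0,0,0,-8],[-1,1.4,-1.8,0,0,0,-9.5],[-1,1.4,-1.8,0,0,0,-9.5],[-1,1.4,-1.8,0,0,0,-9.5],[-1,1.4,-1.8,0,0,0,-9.5],[-1,1.4,-1.8,0,0,0,-9.5],[-1,1.4,-1.8,0,0,0,-9.5],[-1,1.4,-1.8,0,0,0,-9.5],[-1,1.6,-1.8,0,0,0,-9.5],[-1,0,0,0,0,0,-9.4]]]';python3 -m inch '[[[-1,0,0,0,0,0,0],[-1,0,0,-2,0,0,0],[-1,0,0,-1,0,0,0],[-1,0,0,0,0,0,0],[-1,0,0,0,0,0,0]]]'
python3 - <<'E'
from h import *
f=grab_frame("top")
b=f["img"][150:215,235:310,::-1]
b=cv2.resize(b,None,fx=5.2,fy=5.2,interpolation=cv2.INTER_CUBIC)
f=grab_frame("side")
a=cv2.resize(f["img"][110:200,215:285,::-1],None,fx=5.6,fy=5.6,interpolation=cv2.INTER_CUBIC)
o=np.zeros((504,390+392,3),np.uint8);o[:338,:390]=b;o[:504,390:]=a
cv2.imwrite("pics/t8.png",o);f=grab_frame("wrist");crop(f,0,0,512,384,1.5,"pics/w16.png");print(get_state()["ee_pos"],np.degrees(get_state()["ee_rot"]))
E
```

```text
time_s: 23.62
ee_pos: [523.3, 64.3, 219.6]
ee_rot: [-3.141, 0.001, 0.692]
ft_force: [0.0, 0.5, -0.9]
width: 13.9
time_s: 24.25
ee_pos: [522.9, 65.6, 191.4]
ee_rot: [3.141, -0.0, 0.701]
ft_force: [-0.5, 0.3, -0.1]
width: 13.8
[523.13369379  65.55846024 191.67962137] [ 1.79967125e+02 -4.89944223e-02  4.01041575e+01]
```

View pics/t8.png

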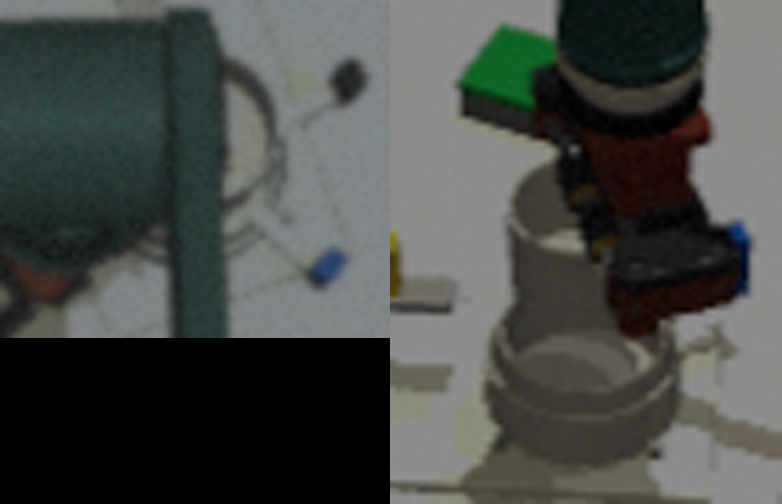

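View pics/w16.png

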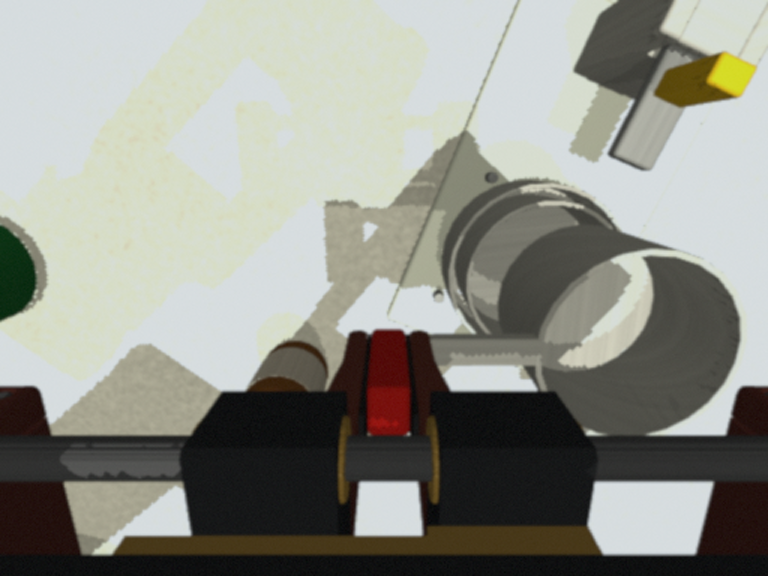

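Run:
```python
from h import *
f=grab_frame("top")
crop(f,265,155,40,50,12,"pics/t9.png")
# predicted rim circle outlines if centred at large-in-top-frame (586.3,-14.3)
for c in [(586.3,-14.3),(590,-14.3)]:
  for th in (90,60,45,30,0,-30,-60,-90):
    p=[c[0]+41*np.cos(np.radians(th)),c[1]+41*np.sin(np.radians(th)),179]
    print(c,th,((proj(f,p)-[265,155])*12).round(0))
```

```text
(586.3, -14.3) 90 [-60. 230.]
(586.3, -14.3) 60 [-39. 147.]
(586.3, -14.3) 45 [-13. 112.]
(586.3, -14.3) 30 [21. 85.]
(586.3, -14.3) 0 [105.  62.]
(586.3, -14.3) -30 [189.  83.]
(586.3, -14.3) -60 [252. 142.]
(586.3, -14.3) -90 [277. 225.]
(590, -14.3) 90 [-61. 215.]
(590, -14.3) 60 [-40. 132.]
(590, -14.3) 45 [-14.  97.]
(590, -14.3) 30 [21. 70.]
(590, -14.3) 0 [104.  47.]
(590, -14.3) -30 [189.  68.]
(590, -14.3) -60 [252. 127.]
(590, -14.3) -90 [277. 210.]
```

View pics/t9.png

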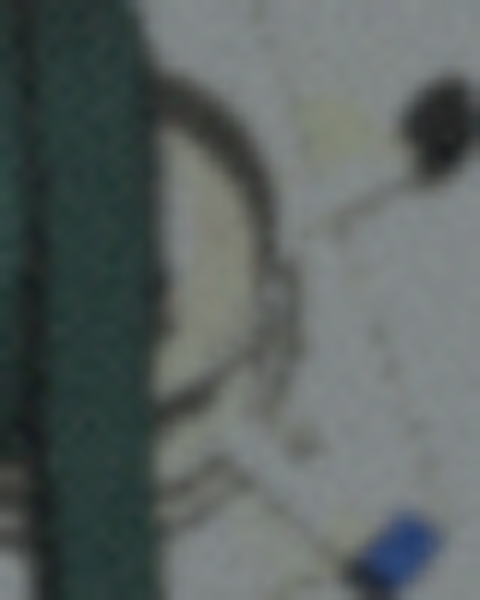

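In the top view the small rim matches a centred prediction within about 2 mm: the arc at (189,78) was predicted at (189,83), and the right edge at 275 was predicted at 277. The side view agrees. I'll lower to just above the medium rim and check again.

```bash
python3 -m inch '[[[-1,0,0,-1.5,0,0,0],[-1,0,0,-1.8,0,0,0],[-1,0,0,-0.4,0,0,0],[-1,0,0,0,0,0,0],[-1,0,0,0,0,0,0]]]'
python3 - <<'E'
from h import *
f=grab_frame("top")
s=get_state()["ee_pos"];print(s)
for th in (0,-30,-60,-90):
    p=[586.3+41*np.cos(np.radians(th)),-14.3+41*np.sin(np.radians(th)),s[2]-12.5]
    print(th,((proj(f,p)-[265,155])*12).round(0))
b=cv2.resize(f["img"][155:205,265:305,::-1],None,fx=12,fy=12,interpolation=cv2.INTER_CUBIC)[:504,:390]
f=grab_frame("side")
a=cv2.resize(f["img"][110:200,215:285,::-1],None,fx=5.6,fy=5.6,interpolation=cv2.INTER_CUBIC)
o=np.zeros((504,390+392,3),np.uint8);o[:,:390]=b;o[:504,390:]=a
cv2.imwrite("pics/t10.png",o);f=grab_frame("wrist");crop(f,256,80,256,192,3,"pics/w17.png")
E
```

```text
time_s: 25.08
ee_pos: [523.2, 65.5, 154.5]
ee_rot: [3.141, -0.001, 0.7]
ft_force: [0.2, 1.1, -0.8]
width: 13.3
[523.19257872  65.49713908 154.61498733]
0 [96. 91.]
-30 [179. 112.]
-60 [240. 170.]
-90 [264. 251.]
```

View pics/t10.png

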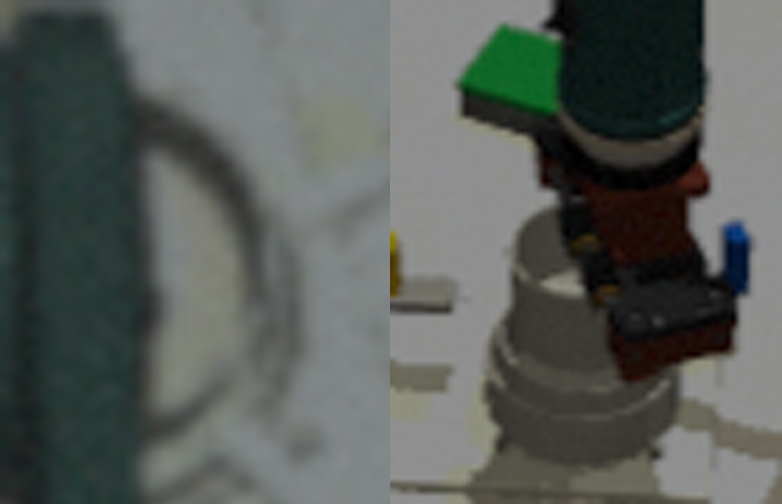

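View pics/w17.png

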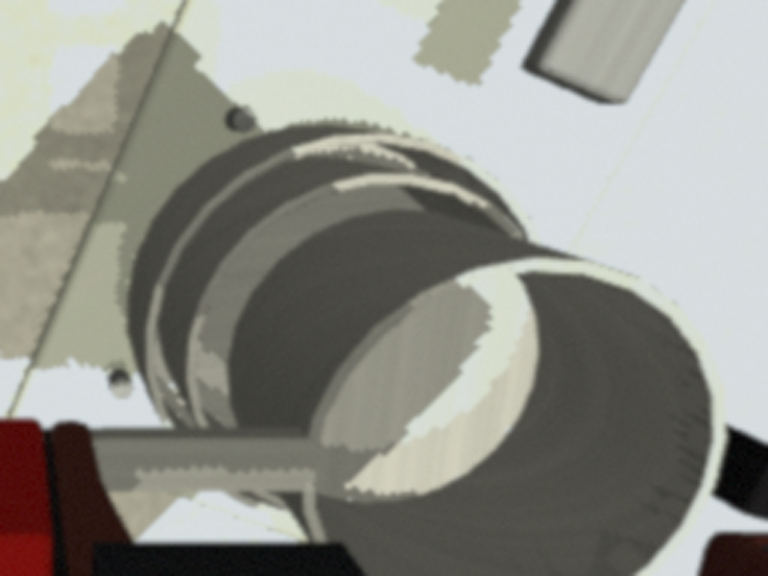

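```bash
python3 -m inch '[[[-1,0,0,-1.5,0,0,0],[-1,0,0,-1.5,0,0,0],[-1,0,0,-1.5,0,0,0],[-1,0,0,-0.8,0,0,0],[-1,0,0,0,0,0,0],[-1,0,0,0,0,0,0]]]';python3 -m inch '[[[-1,0,0,-0.2,0,0,0],[-1,0,0,0,0,0,0]]]'
```

```text
time_s: 25.98
ee_pos: [523.1, 65.5, 101.3]
ee_rot: [3.141, -0.0, 0.7]
ft_force: [0.0, 0.6, -1.3]
width: 13.6
time_s: 26.22
ee_pos: [522.9, 65.5, 99.3]
ee_rot: [3.141, -0.0, 0.7]
ft_force: [0.0, -0.2, -1.4]
width: 13.8
```

```bash
python3 -m inch '[[[-1,0,0,-0.15,0,0,0],[-1,0,0,0,0,0,0]]]';python3 -m inch '[[[-1,0,0,-0.1,0,0,0],[-1,0,0,0,0,0,0]]]'
```

```text
time_s: 26.48
ee_pos: [522.7, 65.5, 97.6]
ee_rot: [-3.141, 0.0, 0.7]
ft_force: [-0.0, 0.3, -1.4]
width: 13.5
time_s: 26.72
ee_pos: [522.7, 65.5, 96.6]
ee_rot: [-3.141, 0.0, 0.7]
ft_force: [0.1, -0.1, -1.2]
width: 13.7
```

```bash
python3 -m inch '[[[-1,0,0,-0.1,0,0,0],[-1,0,0,0,0,0,0]]]'
```

```text
time_s: 26.98
ee_pos: [522.8, 65.6, 96.4]
ee_rot: [3.141, -0.0, 0.7]
ft_force: [-3.5, 1.2, 7.0]
width: 13.4
```

Contact is felt, with the force turning to +7 N. Releasing, lifting clear and looking.

```bash
python3 -m inch '[[[0.2,0,0,0,0,0,0],[0.2,0,0,0,0,0,0],[0.2,0,0,0,0,0,0],[0.2,0,0,2,0,0,0],[0.2,0,0,4,0,0,0],[0.2,0,0,4.5,0,0,-5.6],[0.2,3.5,-0.8,0,0,0,-8],[0.2,3.6,-0.8,0,0,0,-8],[0.2,3.6,-0.8,0,0,0,0],[0.2,3.6,-0.8,0,0,0,0],[0.2,3.6,-0.9,0,0,0,0],[0.2,0,0,0,0,0,0]]]' 12;python3 - <<'E'
from h import *
f=grab_frame("top");crop(f,220,130,120,90,6,"pics/t11.png");f=grab_frame("side");crop(f,195,120,110,90,7,"pics/s10.png");f=grab_frame("wrist");crop(f,0,0,512,384,1.5,"pics/w18.png");print(get_state()["ee_pos"],get_state()["ee_rot"])
E
```

```text
time_s: 28.48
ee_pos: [703.9, 23.6, 199.8]
ee_rot: [3.141, -0.001, 0.322]
ft_force: [-0.4, 1.4, 0.2]
width: 52.8
[700.55403241  24.72343234 200.07002038] [-3.14073099e+00  1.63433939e-03  3.22612098e-01]
```

View pics/t11.png

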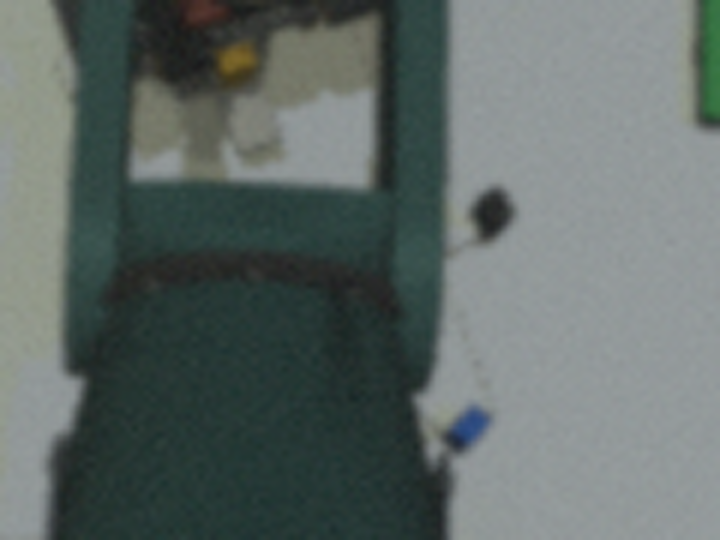

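View pics/s10.png

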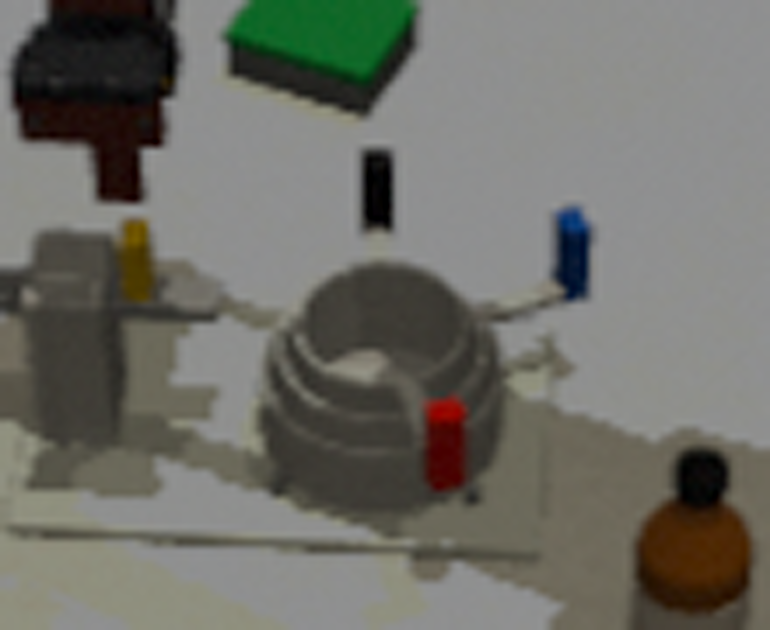

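View pics/w18.png

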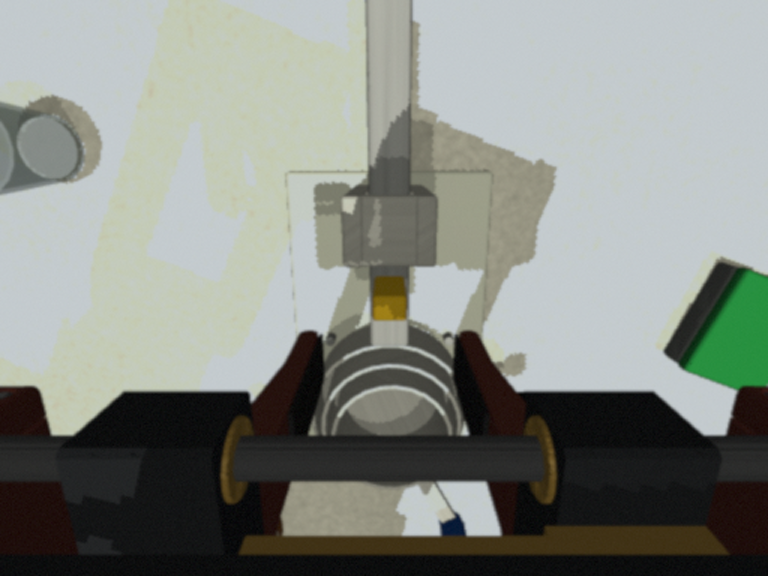

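All three pans are nested, with the rims stepped evenly and the grips fanned: black (377,190), blue (573,255) and red (445,445) in the side crop. Next I'll measure the drawn-back knob at (389,306) in the wrist view.

Run:
```python
from h import *
f=grab_frame("wrist");s=get_state()["ee_pos"]
k=onplane(f,389/1.5,306/1.5,142);print(k,s,k-s)
a=np.radians(18.5);u=np.array([np.cos(a),np.sin(a)])
b=onplane(f,389/1.5,266/1.5,113)
print("knob->bridge face",(b-k)[:2]@u,"bridge top face depth",(onplane(f,389/1.5,195/1.5,113)-b)[:2]@u)
```

```text
[705.0706766   25.70988715 142.        ] [700.43251568  24.83652552 200.29103008] [  4.63816092   0.87336164 -58.29103008]
knob->bridge face 13.935084571260791 bridge top face depth 39.55254481996134
```

```bash
python3 -m inch '[[[0.2,0.2,0.03,-4,0,0,0],[0.2,0,0,-3,0,0,0],[0.2,0,0,-1.5,0,0,0],[0.2,0,0,0,0,0,0],[-1,0,0,0,0,0,0],[-1,0,0,0,0,0,0],[-1,0,0,0,0,0,0],[-1,0,0,0,0,0,0],[-1,0,0,0,0,0,0]]]' 15; python3 -m inch '[[[-1,-1.58,-0.53,0,0,0,0],[-1,-1.58,-0.53,0,0,0,0],[-1,-1.58,-0.53,0,0,0,0],[-1,-1.58,-0.53,0,0,0,0],[-1,-1.58,-0.53,0,0,0,0],[-1,-0.95,-0.32,0,0,0,0],[-1,0,0,0,0,0,0],[-1,0,0,0,0,0,0]]]'
```

```text
time_s: 29.8
ee_pos: [703.9, 25.0, 116.2]
ee_rot: [-3.141, -0.001, 0.323]
ft_force: [-0.0, 0.2, 4.2]
width: 18.3
time_s: 30.8
ee_pos: [615.2, -4.8, 116.1]
ee_rot: [-3.141, 0.0, 0.323]
ft_force: [-2.6, 1.1, 5.8]
width: 17.8
```

```bash
python3 -m inch '[[[-1,-0.38,-0.13,0,0,0,0],[-1,0,0,0,0,0,0],[-1,0,0,0,0,0,0]]]'; python3 -m inch '[[[-1,-0.28,-0.1,0,0,0,0],[-1,0,0,0,0,0,0],[-1,0,0,0,0,0,0]]]'
```

```text
time_s: 31.18
ee_pos: [611.8, -5.9, 116.1]
ee_rot: [-3.141, -0.001, 0.323]
ft_force: [-0.9, 3.2, 6.6]
width: 18.1
time_s: 31.55
ee_pos: [609.1, -6.9, 116.1]
ee_rot: [-3.141, -0.001, 0.323]
ft_force: [-0.5, 2.8, 7.2]
width: 17.9
```

```bash
python3 -m inch '[[[-1,-0.28,-0.1,0,0,0,0],[-1,0,0,0,0,0,0],[-1,0,0,0,0,0,0]]]'
python3 - <<'E'
from h import *
f=grab_frame("side");crop(f,180,100,120,90,6,"pics/s11.png");f=grab_frame("wrist");crop(f,130,60,260,200,3,"pics/w19.png")
E
```

```text
time_s: 31.92
ee_pos: [609.0, -7.0, 116.1]
ee_rot: [-3.142, -0.006, 0.322]
ft_force: [6.9, 7.6, 0.3]
width: 18.0
```

View pics/s11.png

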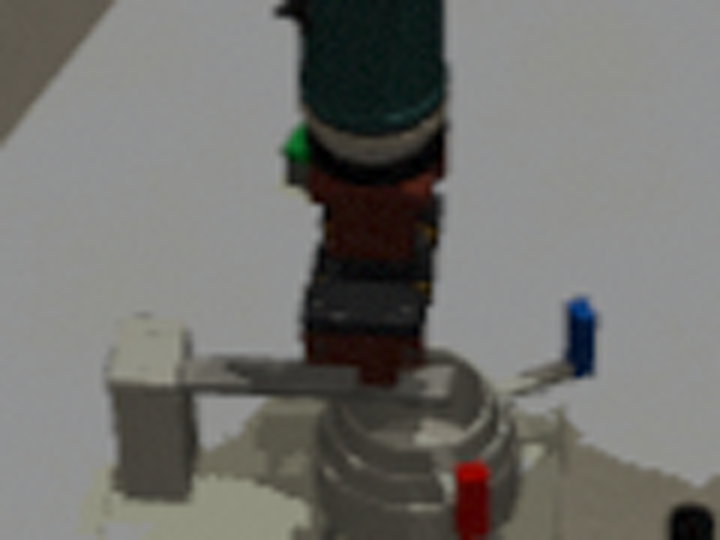

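View pics/w19.png

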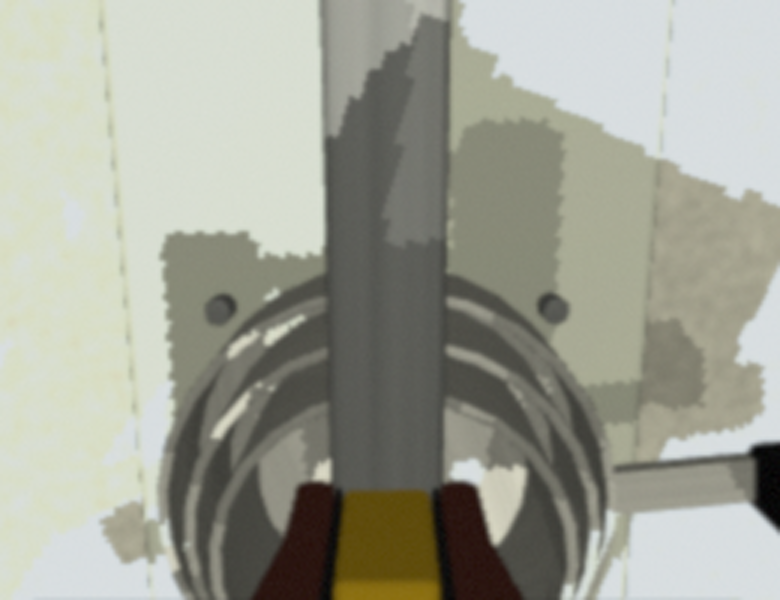

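The bolt reached its stop: the TCP held at 609.0 and the force rose to about 10 N. I'll relax, release and lift.

```bash
python3 -m inch '[[[-1,0.23,0.08,0,0,0,0],[0.3,0,0,0,0,0,0],[0.3,0,0,0,0,0,0],[0.3,0,0,0,0,0,0],[0.3,0,0,2,0,0,0],[0.3,0,0,4,0,0,0],[0.3,0,0,4,0,0,0],[0.3,-1.5,0,4,0,0,0],[0.3,-1.5,0,0,0,0,0],[0.3,0,0,0,0,0,0],[0.3,0,0,0,0,0,0],[0.3,0,0,0,0,0,0]]]'
python3 - <<'E'
from h import *
f=grab_frame("wrist");crop(f,0,0,512,384,1.5,"pics/w20.png");crop(f,180,60,200,150,4,"pics/w21.png");print(get_state()["ee_pos"])
E
```

```text
time_s: 33.52
ee_pos: [577.9, -7.4, 254.3]
ee_rot: [-3.141, 0.002, 0.323]
ft_force: [0.3, 0.4, 0.2]
width: 57.1
[578.04335196  -7.40617947 254.50721283]
```

View pics/w21.png

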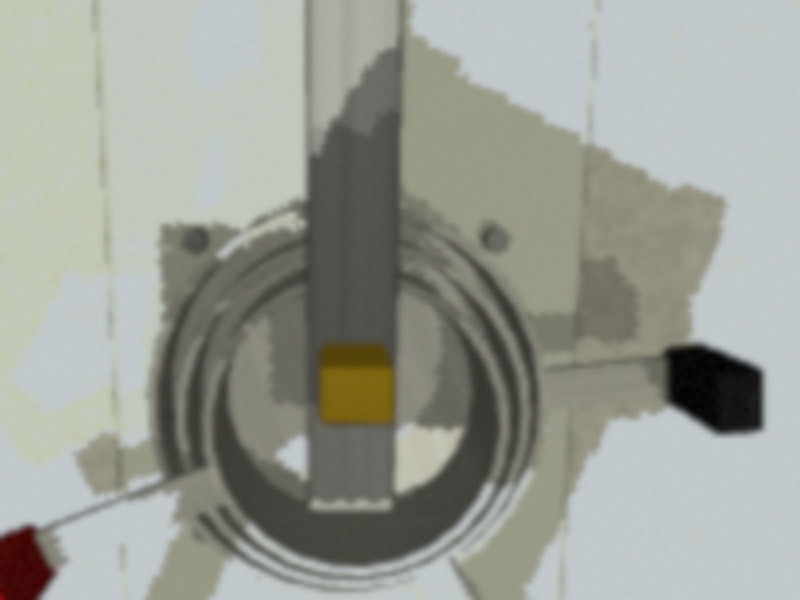

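Knob at (357,393), bolt tip at (352,503), pans concentric under the bolt. I'll compare with the starting home reading, then retreat for a clear look.

```bash
python3 - <<'E'
from h import *
f=grab_frame("wrist")
P=lambda x,y,z:onplane(f,180+x/4,60+y/4,z).round(1)
print("knob",P(357,393,142),"was 615.3,-5.9; tip+20u",P(352,501,100)[:2]+20*np.array([.948,.317]),"was 597.3,-11.9")
E
python3 -m inch '[[[0.3,-2,-4,1,0,0,0],[0.3,-2,-4.5,0,0,0,0],[0.3,-2,-4.5,0,0,0,0],[0.3,-2,-4.5,0,0,0,0],[0.3,-2,-4.5,0,0,0,0],[0.3,-2,-4.5,0,0,0,0],[0.3,-2,-4.5,0,0,0,0],[0.3,-2,-4.5,0,0,0,0],[0.3,0,-4.5,0,0,0,0],[0.3,0,-4,0,0,0,0],[0.3,0,0,0,0,0,0],[0.3,0,0,0,0,0,0]]]'
python3 - <<'E'
from h import *
f=grab_frame("top");crop(f,200,110,160,120,5,"pics/t12.png");g=grab_frame("side");crop(g,180,90,130,110,6,"pics/s12.png")
print(get_state()["ee_pos"],blobs(f,"red"),blobs(f,"blue"),blobs(f,"yellow"),blobs(g,"red"),blobs(g,"blue"),blobs(g,"yellow"))
E
```

```text
knob [610.  -7. 142.] was 615.3,-5.9; tip+20u [593.56 -12.96] was 597.3,-11.9
time_s: 35.12
ee_pos: [418.0, -446.6, 265.0]
ee_rot: [-3.14, 0.0, 0.322]
ft_force: [-0.6, 0.5, -0.2]
width: 57.2
[ 418.18326475 -446.04139515  265.40522871] [([246.5, 199.7], 15, [245, 198, 4, 5]), ([123.2, 215.8], 17, [122, 213, 4, 6]), ([168.6, 309.6], 19, [166, 308, 6, 4])] [([71.5, 99.2], 421, [56, 91, 32, 18]), ([297.8, 200.8], 14, [296, 199, 5, 5])] [([270.3, 169.8], 19, [268, 168, 6, 5])] [([258.0, 178.9], 25, [256, 177, 6, 7]), ([331.3, 272.7], 26, [329, 270, 5, 7]), ([220.4, 278.2], 29, [218, 276, 6, 6])] [([276.3, 151.6], 14, [275, 150, 4, 4]), ([74.1, 291.0], 530, [59, 275, 31, 33])] [([242.8, 154.1], 10, [241, 153, 4, 3])]
```

View pics/t12.png

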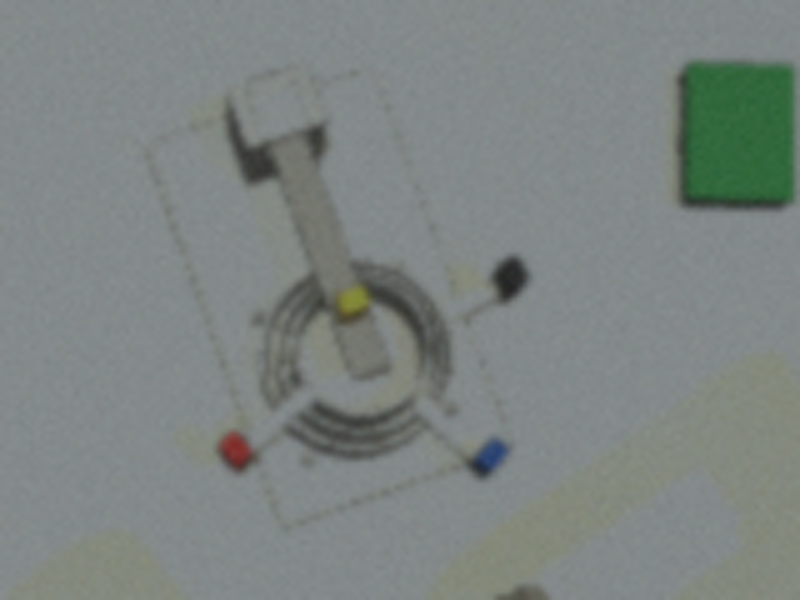

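View pics/s12.png

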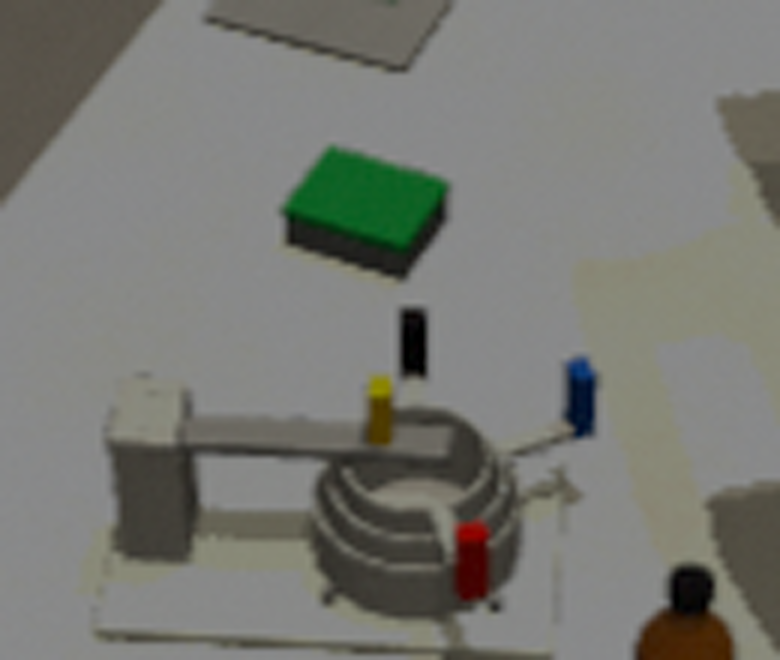

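Run:
```python
from h import *
f=grab_frame("top");g=grab_frame("side")
r=onplane(f,246.5,199.7,129);b=onplane(f,297.8,200.8,114);k=onplane(f,200+511/5,110+277/5,100)
n=np.linalg.norm
print("grips",r,b,k,"rb",n((r-b)[:2]),"rk",n((r-k)[:2]),"bk",n((b-k)[:2]))
print("tri heights red",tri((f,246.5,199.7),(g,258,178))[2],"blue",tri((f,297.8,200.8),(g,276.3,151))[2],"yellow",tri((f,270.3,169.8),(g,242.8,154))[2])
a=cv2.imread("pics/top0.png")[:,:,::-1]
for nm,(x,y,w,h) in dict(bottle=(235,228,30,26),beaker=(158,134,34,30),box=(330,118,34,38)).items():
    d=np.abs(a[y:y+h,x:x+w].astype(int)-f["img"][y:y+h,x:x+w]).mean();print(nm,d)
crop(f,150,110,130,150,4,"pics/t13.png")
```

```text
grips [518.06643424  67.07291835 129.        ] [513.99932198 -88.3818321  114.        ] [ 625.51644694 -106.80313497  100.        ] rb 155.50794462142838 rk 204.39762021012842 bk 113.02837500866788
tri heights red 132.73193274778768 blue 117.8523063890505 yellow 143.86261788307948
bottle 3.6995726495726498
beaker 2.787254901960784
box 2.7074303405572757
```

View pics/t13.png

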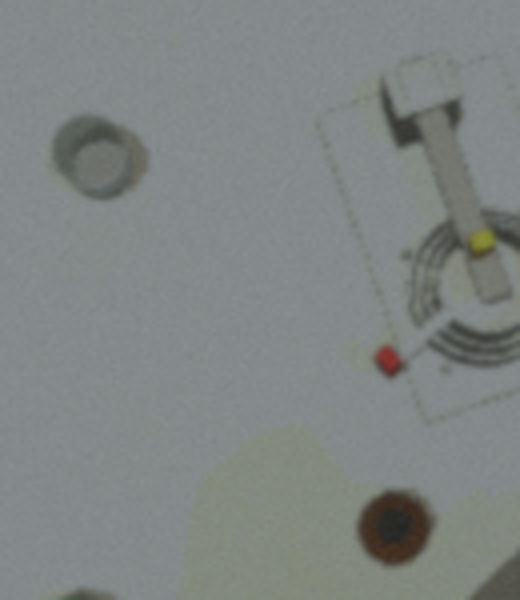

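Every grip pair is 113 mm or more apart, the heights fit nested pans, and the bottle (395,525), beaker (100,157) and box haven't moved. Handing in.

```bash
python3 -c "
from station import *
print(sign_off())"
```

```text
the job is handed in; nothing more can be done
None
```

I drew the bolt back, nested the medium pan in the large and the small in the medium, then pushed the bolt home until it hit its stop. I handed in at about 35 s of the 72 s allowed; no verdict was reported.

**Last checks:**
- **Nesting:** the pan rims look concentric in the top, side and wrist views. Both pans were lowered in 1–2 mm steps until contact was felt, at about 7 N on the wrist.
- **Grips:** the distances are 113 mm (blue to black), 156 mm (red to blue) and 204 mm (red to black). The red and blue grip tops measured 3.7–3.9 mm above the nested heights, where the cameras read the yellow knob 1.9 mm high.
- **Bystanders:** the bottle, beaker and slide box match the first picture. The gripper was clear of everything when I handed in.

**What disagreed:**
- **Pan position:** my first wrist-camera measurement of the stand was off. The medium pan hovered about 7 mm from centre until I corrected it from the top and side views.
- **Bolt drawn back:** the jaws stopped after about 97 mm, possibly against the bridge instead of the bolt's own stop. A later measurement put the knob about 14 mm from the bridge, against 15 mm when fully drawn. That is above the 88 mm required.
- **Bolt home:** the knob now reads about 5 mm further in than at the start. I take this as the bolt being fully home, since it was pushed to a firm stop.

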